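# Find the binding hold-down arm and clamp the oven module in the good cradle

### The arm

A 6-joint arm with a two-finger parallel gripper is mounted at the origin on the work surface. World frame = base frame: x ahead of the robot, y to its left, z up, the work surface at z = 0. Lengths are in mm, angles in rad, forces in N, time in s.
With the tool pointing down it reaches from about 300 to 875 mm from the base axis. Payload 4.2 kg.
Tool frame: the origin (TCP) lies where the fingers leave the gripper's body, on its centre line; the fingertips stand 73 mm ahead of it and the grasp point (between the pads) lies 54 mm ahead of it (r.tip_reach is the distance from the TCP to the fingertips, in mm); z points along the fingers, y is the direction in which the jaws open and shut (so a half turn about z gives the same grasp; the last joint's range is limited). The gripper opens to 85 mm and grips with 20 to 120 N. Pads are 22 mm wide; open, the fingers measure 114 mm over their backs; the gripper's body (76 mm by 85 mm) begins 54 mm behind the grasp point. The pads swing forward as they close: fully open they stand 13 mm farther back than shut.
Start: joints at [1.305, 0.32, 1.565, -0, 1.257, -0.02], TCP at [139.915, 557.725, 303.938] pointing down, gripper open.
Joint ranges: [-3.11, 3.11], [-0.84, 2.01], [0.21, 2.61], [-1.34, 4.49], [0.05, 2.63], [-2.56, 2.56]. Speed limits (rad/s): [2.57, 2.57, 3.14, 3.14, 3.14, 3.14].

### API

Orientations are given as a rotation vector (axis times angle).
In Python, from plant import r, grab_frame, order, finder gives the robot as it stands.
- The arm moves only by the tool send_rows, never from a script. Its argument "targets" is a list that holds one entry, the list of rows, each a list of 6 numbers: the shift along the tool's x, y, z as a fraction of full scale, then the turn, a rotation vector about the tool's x, y, z as a fraction of full scale. A call has 1 to 8 rows; each row shifts and turns the commanded pose from where the row before left it, along the tool's axes as they then stand; what a row does not reach is not made up. Full scale, the value 1, is 50 cm for a shift and 0.08 rad for a turn. A row lasts 1/8 s, in which the tool goes at most 62.5 mm and 10.7 degrees, less where a joint would pass 70% of its speed; a pose out of reach is approached as far as the arm can. A call with a number of a shift or a turn outside -1 to 1 is refused whole. A call with a gripper value outside its range is refused whole. "jaw" is the closure, from -1 (fully open) to 1 (shut), set as the call begins (left out, the last holds). The fingers move at their own pace and stop on an object; "squeeze" is the grip in N (left out, the last holds). Time passes only in rows, so rows that do not move let the fingers close. It gives the time, the measured TCP pose, the force and the opening at its end, in the units of the state.
- r.sense(): the state, without advancing time (a new reading comes with each control period).
- grab_frame(name): name is "scene" or "top"; returns a dict with "img" (400x640x3 uint8, red, green, blue), "depth" (400x640 float32, mm along the optical axis (not along the pixel's ray), 0 where there is no reading), "K" (3x3 intrinsics, pixels), "cam_to_world" (4x4, takes a point from camera to world coordinates). Camera axes: x right, y up, looking along -z (the intrinsics and any distortion apply to the point x, -y, -z); pixel columns grow to the right and rows downward; lengths in mm; the calibration is good to about 2 mm. A picture is of the moment at which its call begins.
- order.sign_off(): hands the job in, once; it reports no verdict.
Trained networks look in a picture, given as the dict that the camera call returned (one of the last four; its "shot" number tells which), for a name from the list of things; names that differ only in an ending like _2 or _b are one class to them, and where a whole thing is asked for, a point or a joint stands for the part that bears it (a point fixed in the world has none). Each returns a list of dicts, best first, with "score" (0 to 1); they miss things now and then, are a little off and sometimes report something else, mostly with a low value. They report only what shows in the picture. A call takes as long as a camera call. They do not tell look-alikes from the thing itself.
- finder.look_for(picture, target): "rect" ([left, top, width, height] as shares, 0 to 1, of the picture: columns of its width, rows of its height, round what is visible of it).
- finder.silhouettes(picture, target): "pixels" (400x640 bool, what is visible of it) and "rect" ([left, top, width, height] as shares, 0 to 1, of the picture: columns of its width, rows of its height, round what is visible of it).
- finder.pinpoint(picture, target): "point" ([column, row] as shares, 0 to 1, of the picture: columns of its width, rows of its height: a listed point, or the origin of a listed thing).
The state is a dict: "time_s": time; "q": joint angles; "qd": joint speeds; "joint_efforts": joint torques, N m; "ee_pos": TCP position; "tcp_rot": TCP orientation; "contact_force": force on the tool from outside, world axes, zero at the start; "moment": the same for the moment, N m; "finger_gap": finger opening in mm.
Only numpy, scipy, OpenCV 4.12 (cv2) and the standard library are available. Lean on these libraries where they do the work, as an engineer would, in place of code of your own. Each camera call takes 0.05 s, during which the arm holds its last target.

### The job

One of these two look-alike service cradles has a hold-down arm whose pivot binds and cannot close: swing both arms right back to their stops and feel which one is stiff. Then lay the white control module face up in the nest of the cradle with the free-moving arm, flat between its corner guides, and swing that arm down onto it. Leave the stiff arm standing right back so that it gets repaired, and do not disturb the other things on the bench.

Things in the scene. Friction and masses are not known exactly. Their poses are not given: they have to be found in the camera images.
- module: loose oven control module, a white plastic box 110 (its x) x 56 (its y) x 36 mm high with dark window and keys on its flat top; about 0.22 kg; origin at the centre of its underside, z up. It starts on the bench between the two cradles. It may lie in a cradle either way round. An arm leaning back is close to the hinge-side half of it: gripped some 18 mm off its middle, towards the robot, the gripper clears that arm.
- cradle_1: one of two look-alike cradles fixed to the bench: aluminium base plate 235 x 110 x 12 mm, reaching from x = -102 to +133 mm; origin on the bench under the nest's centre; x runs from the nest to the hinge (away from the robot), z up. Which cradle stands left or right varies, and so does its yaw.
- cradle_1_nest (a point): centre of the nest, on the base plate, 12 mm above the bench: the middle of the module's underside belongs here, long side along the cradle's x. Four L-shaped corner guides, 12 mm high above the plate, enclose 116 (x) x 62 mm (y), 3 mm clear of the module all round; the long sides are open for fingers over the middle 84 mm. Axes as the cradle's.
- cradle_1_hinge (a point): centre of that arm's hinge pin, at cradle x = +95 mm, 58 mm above the bench; axes as the cradle's; the pin runs along y. One of the two pivots is free (about 1 N at the handle keeps the arm moving), the other binds (6 to 7 N while it moves) and jams at -1.2 rad, short of closing; which is to be found by feel. Either arm stays where it is left.
- cradle_1_grip (a point): centre of the black cross handle at the arm's end: a cylinder 18 mm thick, 36 mm long, parallel to the hinge pin and 175 mm from it; moves with the arm. Pinched on its two flat ends from straight above (fingers closing along the cradle's y) it turns between the pads as the arm swings. The steel arm is 22 mm wide, 10 mm thick.
- cradle_1_arm (a joint): angle of that hold-down arm (rad): 0 = upright; -1.57 = level over the nest, handle towards the robot; +0.32 = right back at its stop, leaning away from the robot. Handle: hinge + 175 mm sin(angle) along the cradle's x, hinge + 175 mm cos(angle) in height. Starts part-way down. On a seated module its rubber foot lands at about -1.55.
- cradle_2: one of two look-alike cradles fixed to the bench: aluminium base plate 235 x 110 x 12 mm, reaching from x = -102 to +133 mm; origin on the bench under the nest's centre; x runs from the nest to the hinge (away from the robot), z up. Which cradle stands left or right varies, and so does its yaw.
- cradle_2_nest (a point): centre of the nest, on the base plate, 12 mm above the bench: the middle of the module's underside belongs here, long side along the cradle's x. Four L-shaped corner guides, 12 mm high above the plate, enclose 116 (x) x 62 mm (y), 3 mm clear of the module all round; the long sides are open for fingers over the middle 84 mm. Axes as the cradle's.
- cradle_2_hinge (a point): centre of that arm's hinge pin, at cradle x = +95 mm, 58 mm above the bench; axes as the cradle's; the pin runs along y. One of the two pivots is free (about 1 N at the handle keeps the arm moving), the other binds (6 to 7 N while it moves) and jams at -1.2 rad, short of closing; which is to be found by feel. Either arm stays where it is left.
- cradle_2_grip (a point): centre of the black cross handle at the arm's end: a cylinder 18 mm thick, 36 mm long, parallel to the hinge pin and 175 mm from it; moves with the arm. Pinched on its two flat ends from straight above (fingers closing along the cradle's y) it turns between the pads as the arm swings. The steel arm is 22 mm wide, 10 mm thick.
- cradle_2_arm (a joint): angle of that hold-down arm (rad): 0 = upright; -1.57 = level over the nest, handle towards the robot; +0.32 = right back at its stop, leaning away from the robot. Handle: hinge + 175 mm sin(angle) along the cradle's x, hinge + 175 mm cos(angle) in height. Starts part-way down. On a seated module its rubber foot lands at about -1.55.
- screwdriver: bystander, loose: black-handled screwdriver 180 mm long lying beyond the module, origin under its middle
- beaker: bystander, loose: open glass beaker, 64 mm wide, 75 mm high, behind the left cradle, origin at the centre of its underside
- jar: bystander, loose: white jar 66 mm wide, 80 mm high, to the left of the left cradle, origin at the centre of its underside
- meter: bystander, loose: grey hand meter 150 x 78 x 36 mm lying to the right of the right cradle, origin at the centre of its underside
- bottle: bystander, loose: amber glass bottle 64 mm wide, 150 mm high, behind the right cradle, origin at the centre of its underside
There are look-alikes about, which are no part of the job. What is shaped like the module but red is not meant.

How it is judged:
By the outcome, as a careful person would: the job done as asked, in the order asked, and still so for the second after the job is handed in, with the robot touching nothing.
It also fails if it takes over 72 s, if anything falls off the work surface, if the arm or the gripper's body presses on something with over 40 N, if the wrist force passes 120 N, or if a joint passes its speed limit or range.

## Working session

There is one attempt and no reset: what is moved stays moved. The work goes in short steps, Python scripts to look and compute and a tool call to move; the robot and the scene stay as the last step left them, time stands still between calls to the robot, and variables do not carry over. Pictures are saved under pics/ and viewed, and the job is handed in when it is done.

Besides the shell and the picture viewer there is one more tool, called after ">>>" as name(argument=value, ...) on one line, values as JSON. send_rows: Moves the arm, as the interface text tells. Shift numbers are shares of 50 cm and turn numbers shares of 0.08 rad, none past 1 either way. Its arguments: {"type":"object","properties":{"targets":{"type":"array","items":{"type":"array","items":{"type":"array","items":{"type":"number","minimum":-1,"maximum":1}}}},"jaw":{"type":"number"},"squeeze":{"type":"number"}},"required":["targets"]}

```bash
ls; mkdir -p pics; python3 - <<'E'
from plant import r, grab_frame, order, finder
import cv2, numpy as np, pickle
s=r.sense(); print(s)
for n in ["scene","top"]:
    f=grab_frame(n); cv2.imwrite(f"pics/{n}0.png",f["img"][:,:,::-1]); 
    print(n,f["K"],f["cam_to_world"],f["shot"])
    pickle.dump(f,open(f"{n}0.pkl","wb"))
    for t in ["module","cradle_1","cradle_1_nest","cradle_1_hinge","cradle_1_grip"]:
        for fn in ([finder.look_for] if t in("module","cradle_1") else [])+[finder.pinpoint]:
            for d in fn(f,t): print(t,d["score"],[round(float(v)*k,1) for v,k in zip(d.get("rect",d.get("point")),[640,400,640,400])])
E
```

```text
pics
{'time_s': 0.0, 'q': array([ 1.30498621e+00,  3.20262114e-01,  1.56567653e+00,  3.53648071e-05,
        1.25739475e+00, -2.00153372e-02]), 'qd': array([ 1.56528213e-03, -7.34075109e-04, -8.91965088e-04,  4.43995244e-05,
        2.91550407e-04, -1.47830599e-03]), 'joint_efforts': array([-1.24165877e-04, -4.15516055e+01, -2.34155184e+01, -1.18076186e-04,
        8.43016547e-03,  1.62044671e-05]), 'ee_pos': array([139.82054858, 557.37846853, 303.10022736]), 'tcp_rot': array([-3.85104783e-01, -3.11761520e+00,  2.69870815e-03]), 'contact_force': array([-0.19006408,  0.78797299,  0.00955206]), 'moment': array([-0.04341794,  0.01703346, -0.03622681]), 'finger_gap': 85.5790859721864}
scene [[388.30532554   0.         316.97347575]
 [  0.         388.30532554 202.17422164]
 [  0.           0.           1.        ]] [[ 2.10587882e-01 -7.84681342e-01  5.83033392e-01  1.27114397e+03]
 [ 9.77562577e-01  1.72031092e-01 -1.21559494e-01 -1.72924022e+02]
 [-4.91440433e-03  5.95550582e-01  8.03302778e-01  1.13949531e+03]
 [ 0.00000000e+00  0.00000000e+00  0.00000000e+00  1.00000000e+00]] 1
module
[... 614 characters left out ...]
  3.24312862e+02]
 [-9.95452059e-01  9.23213561e-02 -2.34939262e-02 -1.84739810e+01]
 [-4.17724078e-03  2.04080858e-01  9.78945123e-01  1.25885415e+03]
 [ 0.00000000e+00  0.00000000e+00  0.00000000e+00  1.00000000e+00]] 2
module 0.75 [281.0, 253.6, 32.4, 32.3]
module 0.7 [353.0, 149.0, 26.2, 35.6]
module 0.64 [305.8, 208.2, 20.3, 34.0]
module 0.37 [161.8, 180.5, 26.9, 22.8]
module 0.95 [365.5, 169.4]
module 0.75 [317.2, 226.2]
module 0.62 [299.4, 272.5]
cradle_1 0.83 [367.8, 196.5, 48.6, 78.5]
cradle_1 0.81 [229.0, 183.1, 35.1, 74.1]
cradle_1 0.88 [390.0, 237.1]
cradle_1 0.79 [247.8, 224.2]
cradle_1_nest 0.93 [390.1, 240.1]
cradle_1_hinge 0.64 [400.2, 208.6]
cradle_1_grip 0.77 [395.8, 250.7]
```

```bash
python3 - <<'E'
import cv2
for n,(x,y,w,h) in {"scene":(150,110,320,220),"top":(150,110,320,200)}.items():
    i=cv2.imread(f"pics/{n}0.png")[y:y+h,x:x+w]; cv2.imwrite(f"pics/{n}0c.png",cv2.resize(i,None,fx=2.5,fy=2.5,interpolation=cv2.INTER_CUBIC))
E
```

```text
(no output)
```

View pics/scene0c.png

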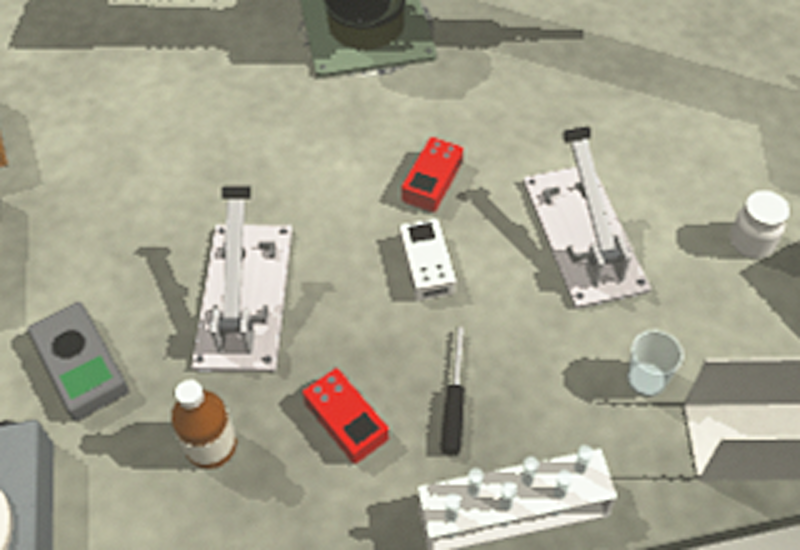

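View pics/top0c.png

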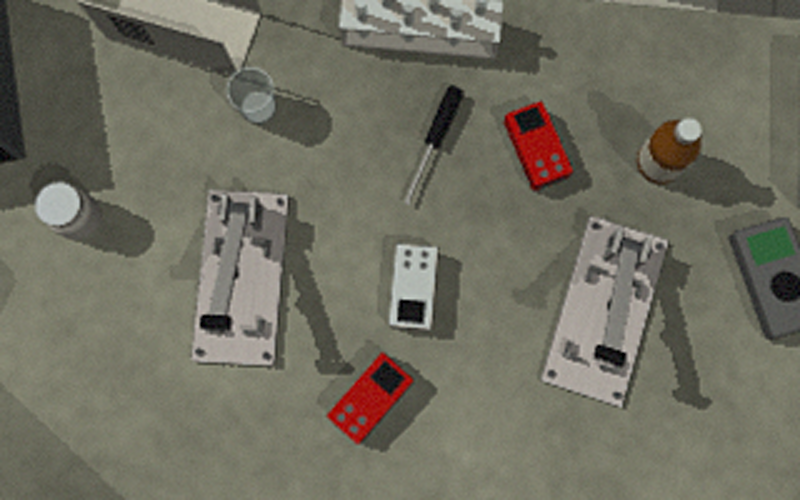

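View pics/top0.png

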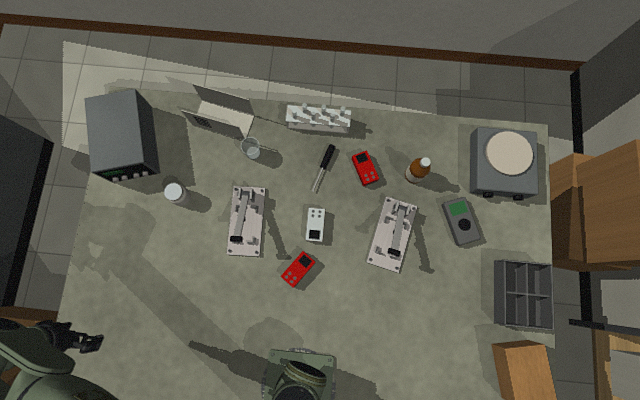

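In the top view the candidates shaped like the module are red (299,269), red (365,169) and white (316,226). The white one at (316,226) lies between the two cradles and is the one described. Next I measure it and the cradles from depth.

```bash
cat > h.py <<'E'
import numpy as np, cv2
def world(f):
    d=f["depth"]; K=f["K"]; T=f["cam_to_world"]
    v,u=np.mgrid[0:400,0:640]
    x=(u-K[0,2])/K[0,0]*d; y=(v-K[1,2])/K[1,1]*d
    P=np.stack([x,-y,-d,np.ones_like(d)],-1)@T.T
    P[d==0]=np.nan
    return P[...,:3]
def ray(f,px,z):
    K=f["K"];T=f["cam_to_world"]
    c=T[:3,:3]@np.array([(px[0]-K[0,2])/K[0,0],-(px[1]-K[1,2])/K[1,1],-1]); o=T[:3,3]
    return o+c*(z-o[2])/c[2]
def proj(f,p):
    T=f["cam_to_world"];q=T[:3,:3].T@(np.asarray(p,float)-T[:3,3]);K=f["K"]
    return np.array([K[0,2]+K[0,0]*q[0]/-q[2],K[1,2]-K[1,1]*q[1]/-q[2]])
E
python3 - <<'E'
import pickle,numpy as np,cv2
from h import *
for n in ["top","scene"]:
    f=pickle.load(open(n+"0.pkl","rb")); P=world(f)
    img=f["img"].astype(int)
    X,Y,Z=P[...,0],P[...,1],P[...,2]
    tab=(np.abs(Z)<8); print(n,"bench z",np.nanmedian(Z[tab]))
    R={"top":{"L":(215,175,280,265),"R":(355,185,425,280),"M":(302,204,330,246)},"scene":{"L":(350,150,420,240),"R":(220,180,275,262),"M":(305,195,335,232)}}[n]
    for k,(a,b,c,d) in R.items():
        s=np.zeros(Z.shape,bool); s[b:d,a:c]=1
        lo,hi=(6,18) if k!="M" else (28,44)
        m=s&(Z>lo)&(Z<hi)
        if k!="M": # bright & largest component
            m=s&(Z>5)&(Z<300)
        nn,lab,st,_=cv2.connectedComponentsWithStats(m.astype(np.uint8)); 
        m=lab==1+np.argmax(st[1:,4])
        zz=Z[m]; 
        if k=="M":
            pts=np.c_[X[m],Y[m]].astype(np.float32); print(k,m.sum(),np.median(zz),cv2.minAreaRect(pts))
        else:
            lowm=m&(Z<17); pts=np.c_[X[lowm],Y[lowm]].astype(np.float32)
            print(k,lowm.sum(),np.median(Z[lowm]),cv2.minAreaRect(pts),cv2.boxPoints(cv2.minAreaRect(pts)).round().tolist())
            hm=m&(Z>60); dark=hm&(img.sum(-1)<130)
            print("  dark top",dark.sum(),np.median(P[dark],axis=0) if dark.any() else None,"zmax",np.nanmax(Z[m]))
            q=P[hm]; order=np.argsort(q[:,2]); print(q[order[::max(1,len(q)//8)]].round(0).tolist())
E
```

```text
top bench z 1.096061082759661
L 1547 12.851331172785422 ((503.94158935546875, 231.9071044921875), (240.44122314453125, 122.47383880615234), 2.8976118564605713) [[381.0, 287.0], [387.0, 165.0], [627.0, 177.0], [621.0, 299.0]]
  dark top 82 [428.71129899 224.06026568 142.08005444] zmax 148.32567157762173
[[593.0, 235.0, 61.0], [585.0, 219.0, 69.0], [556.0, 234.0, 74.0], [531.0, 228.0, 86.0], [520.0, 221.0, 99.0], [476.0, 216.0, 112.0], [457.0, 236.0, 126.0], [428.0, 208.0, 138.0], [426.0, 218.0, 148.0]]
R 1614 12.933173095836764 ((508.2215881347656, -262.63653564453125), (120.07147979736328, 249.54483032226562), 75.23844909667969) [[372.0, -289.0], [614.0, -352.0], [644.0, -236.0], [403.0, -173.0]]
  dark top 69 [ 433.09355691 -246.60509998  146.48049349] zmax 153.0412763355282
[[591.0, -285.0, 61.0], [585.0, -271.0, 69.0], [562.0, -277.0, 74.0], [534.0, -282.0, 86.0], [520.0, -260.0, 101.0], [486.0, -250.0, 115.0], [464.0, -260.0, 130.0], [437.0, -246.0, 144.0], [432.0, -260.0, 152.0]]
M 558 37.20050347165932 ((508.6793518066406, -5.4876861572265625), (109.88783264160156, 55.728431701
[... 392 characters left out ...]
 72.0], [547.0, 228.0, 82.0], [522.0, 235.0, 93.0], [504.0, 221.0, 107.0], [463.0, 233.0, 120.0], [439.0, 220.0, 133.0], [431.0, 236.0, 147.0]]
R 1322 12.004588443656303 ((468.57757568359375, -255.65518188476562), (114.6434555053711, 316.56231689453125), 76.99832153320312) [[301.0, -276.0], [610.0, -347.0], [636.0, -235.0], [327.0, -164.0]]
  dark top 0 None zmax 150.9756162521261
[[592.0, -298.0, 60.0], [575.0, -257.0, 68.0], [587.0, -302.0, 72.0], [556.0, -262.0, 83.0], [500.0, -248.0, 97.0], [501.0, -269.0, 110.0], [471.0, -244.0, 123.0], [442.0, -246.0, 136.0]]
M 428 36.626198195745474 ((510.55364990234375, -4.266857147216797), (113.72602844238281, 55.94878387451172), 0.5179897546768188)
```

```bash
cat > fit.py <<'E'
import pickle,numpy as np,cv2,sys
from h import *
from scipy.optimize import minimize
def rectpts(p,hx=(-102,133),hy=55,z=12):
    c,s=np.cos(p[2]),np.sin(p[2])
    return np.array([[p[0]+c*a-s*b,p[1]+s*a+c*b,z] for a,b in((hx[0],-hy),(hx[1],-hy),(hx[1],hy),(hx[0],hy))])
def fitrect(f,mask,p0,hx=(-102,133),hy=55,z=12,ign=None):
    U=8
    def cost(p):
        q=np.array([proj(f,w) for w in rectpts(p,hx,hy,z)])
        im=np.zeros((400*1,640*1),np.uint8)
        x0,y0=q.min(0).astype(int)-12; x1,y1=q.max(0).astype(int)+12
        im=np.zeros(((y1-y0)*U,(x1-x0)*U),np.uint8)
        cv2.fillPoly(im,[np.round(((q-[x0,y0]+.5)*U)*16).astype(np.int32)],255,shift=4)
        sm=cv2.resize(im,(x1-x0,y1-y0),interpolation=cv2.INTER_AREA)/255.
        e=np.abs(sm-mask[y0:y1,x0:x1])
        if ign is not None: e=e*(~ign[y0:y1,x0:x1])
        return e.sum()
    best=None
    for dy in(-.05,0,.05):
        s=np.array([[p0[0],p0[1],p0[2]+dy]]*4)+np.array([[0,0,0],[8,0,0],[0,8,0],[0,0,.06]])
        o=minimize(cost,p0,method="Nelder-Mead",options=dict(initial_simplex=s,xatol=.02,fatol=.05))
        if best is None or o.fun<best.fun: best=o
    return best
if __name__=="__main__":
    for n in["top","scene"]:
        f=pickle.load(open(n+"0.pkl","rb")); P=world(f);Z=P[...,2]
        im=f["img"].astype(float); rb=im[...,0]-im[...,2]; rg=im[...,0]-im[...,1]
        mask=((rg>0.02*im[...,0])|(Z>20))
        mask=((rg/im.sum(-1))>0.005)
        ign=Z>20
        # dilate to ignore arm occlusion borders
        ign=cv2.dilate(ign.astype(np.uint8),np.ones((3,3)))>0
        cv2.imwrite(f"pics/mask_{n}.png",cv2.resize((mask*160+ign*60).astype(np.uint8)[110:330,150:470],None,fx=2.5,fy=2.5,interpolation=cv2.INTER_NEAREST))
        v=im.copy().astype(np.uint8)[:,:,::-1]; v=cv2.resize(v,None,fx=4,fy=4,interpolation=cv2.INTER_CUBIC)
        for k,p0 in{"L":(488,231,.05),"R":(493,-259,-.25)}.items():
            o=fitrect(f,mask,np.array(p0),ign=ign); print(n,k,o.x.round(3),o.fun)
            q=np.array([proj(f,w) for w in rectpts(o.x)])
            cv2.polylines(v,[((q+.5)*4).round().astype(int)],True,(0,255,0),1)
        cv2.imwrite(f"pics/fit_{n}.png",cv2.resize(v[440:1200,840:1740],(800,676)))
E
python3 fit.py
```

```text
top L [4.87748e+02 2.29248e+02 8.40000e-02] 669.2980392156862
top R [ 4.91993e+02 -2.59701e+02 -2.19000e-01] 978.3411764705883
scene L [4.90621e+02 2.30279e+02 3.10000e-02] 226.01176470588234
scene R [ 4.94217e+02 -2.57800e+02 -2.17000e-01] 277.52156862745096fit.py:30: RuntimeWarning: invalid value encountered in divide
  mask=((rg/im.sum(-1))>0.005)
```

View pics/mask_top.png

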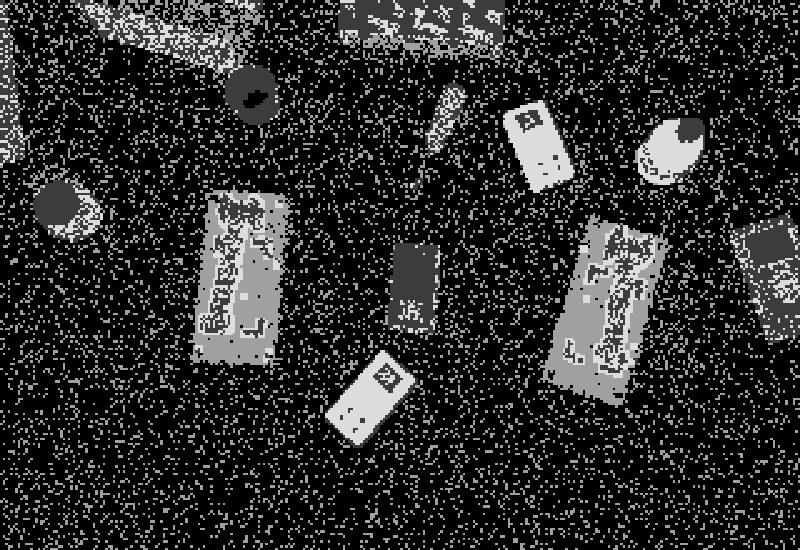

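View pics/fit_top.png

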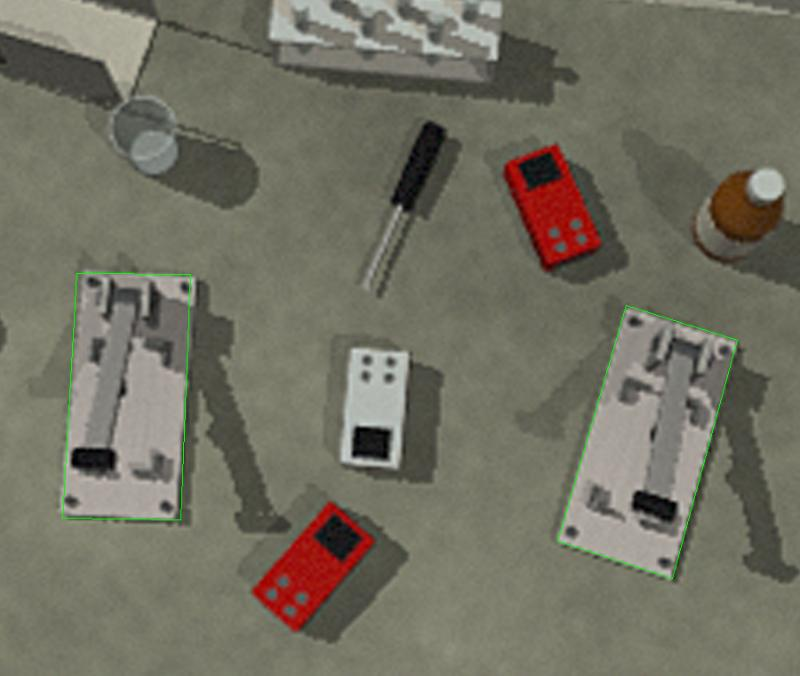

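```bash
python3 - <<'E'
import pickle,numpy as np
f=pickle.load(open("top0.pkl","rb"));im=f["img"]
for u,v in[(255,245),(240,245),(262,210),(232,200),(290,245),(270,260),(275,215),(262,194),(385,262),(415,215),(340,270),(425,240)]: print(u,v,im[v,u])
E
```

```text
255 245 [171 163 158]
240 245 [178 167 160]
262 210 [109 105 101]
232 200 [142 137 128]
290 245 [113 113 101]
270 260 [124 124 107]
275 215 [120 120 106]
262 194 [160 154 148]
385 262 [174 169 161]
415 215 [66 67 55]
340 270 [128 126 109]
425 240 [121 122 105]
```

```bash
python3 - <<'E'
import re
s=open('fit.py').read()
s=s.replace("mask=((rg/im.sum(-1))>0.005)","bl=cv2.medianBlur(f['img'],3).astype(float); mask=(bl.sum(-1)>415)|((bl[...,0]-bl[...,1]>1.9)&(bl.sum(-1)>150)); mask=cv2.medianBlur(mask.astype(np.uint8),3)")
open('fit.py','w').write(s)
E
python3 fit.py 2>/dev/null
```

```text
top L [4.88872e+02 2.28951e+02 3.60000e-02] 99.07058823529411
top R [ 4.91190e+02 -2.59079e+02 -2.26000e-01] 118.37647058823529
scene L [ 4.98981e+02  2.57946e+02 -2.99000e-01] 2309.6431372549023
scene R [ 4.87393e+02 -2.57452e+02 -1.13000e-01] 2274.7529411764704
```

View pics/fit_top.png

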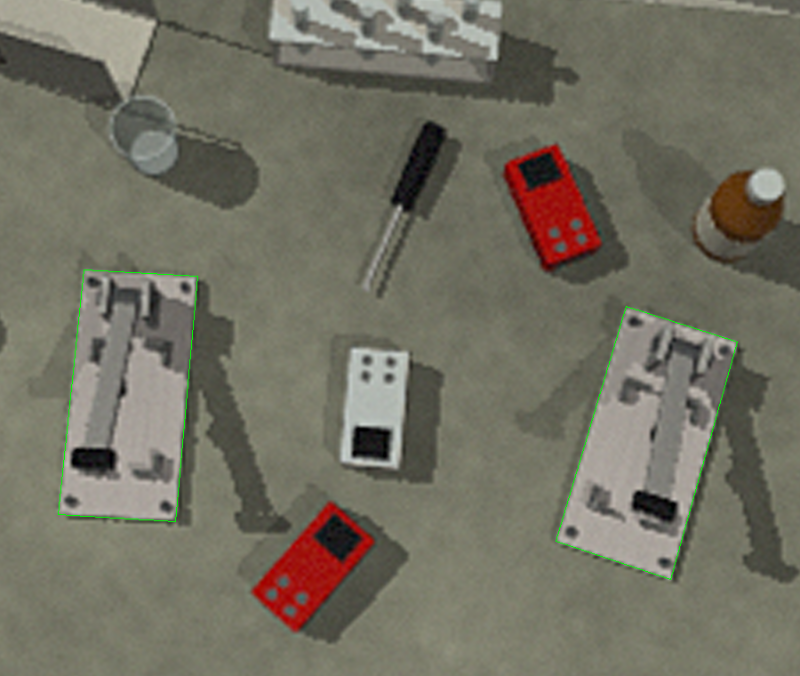

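View pics/fit_scene.png

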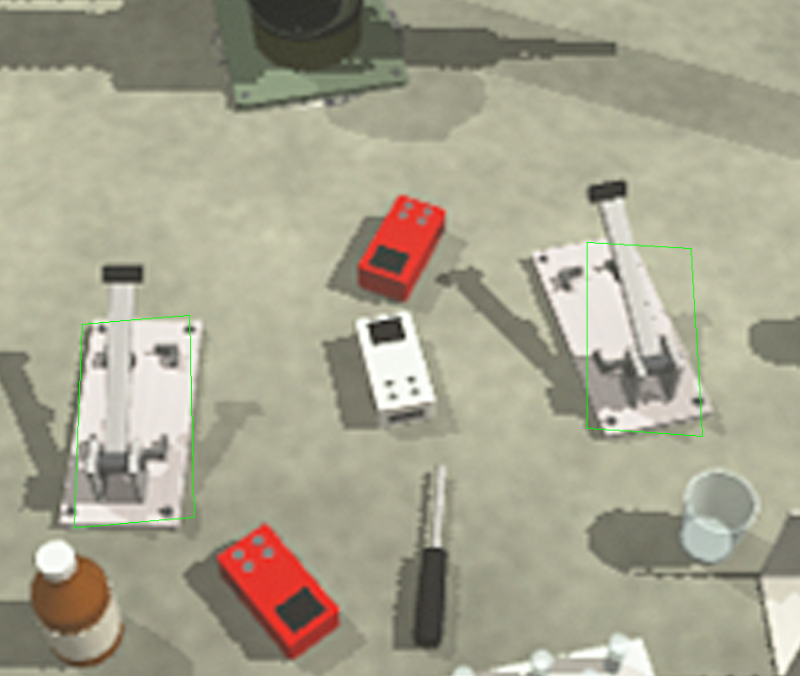

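```bash
cat > plan.py <<'E'
import numpy as np, json
from scipy.spatial.transform import Rotation as R
from plant import r
def tgtR(yaw,Rc):
    best=None
    for k in(0,np.pi):
        z=np.array([0,0,-1.]); y=np.array([-np.sin(yaw+k),np.cos(yaw+k),0]); x=np.cross(y,z)
        M=R.from_matrix(np.c_[x,y,z]); d=(Rc.inv()*M).magnitude()
        if best is None or d<best[0]: best=(d,M)
    return best[1]
def rows(wps,start=None):
    """wps: list of (gx,gy,gz,yaw,n): grasp point target (54 ahead of TCP), n rows"""
    s=r.sense(); p=s["ee_pos"].copy(); Rc=R.from_rotvec(s["tcp_rot"])
    out=[]
    for gx,gy,gz,yaw,n in wps:
        T=np.array([gx,gy,gz+54]); RT=tgtR(yaw,Rc)
        for i in range(n):
            k=n-i
            dv=(Rc.inv()*RT).as_rotvec()/k
            sh=Rc.inv().apply((T-p)/k)
            row=np.r_[np.round(sh/500,3),np.round(dv/0.08,2)]
            if np.abs(row[3:]).max()>1 or np.linalg.norm(row[:3])>.125: print("!! too big",row)
            out.append((row+0.).tolist())
            p=p+Rc.apply(row[:3]*500); Rc=Rc*R.from_rotvec(row[3:]*.08)
        print("end tcp",p.round(1),Rc.as_matrix().round(3).tolist())
    for i in range(0,len(out),8): print(json.dumps([out[i:i+8]]))
L=(489.7,229.7,.034); RR=(492.7,-258.4,-.222)
def cr(c,x,y=0): 
    return c[0]+np.cos(c[2])*x-np.sin(c[2])*y, c[1]+np.sin(c[2])*x+np.cos(c[2])*y
def handle(c,a):
    x,y=cr(c,95+175*np.sin(a)); return x,y,58+175*np.cos(a)
E
python3 - <<'E'
from plan import *
s=r.sense(); print(R.from_rotvec(s["tcp_rot"]).as_matrix().round(2))
for c,a in((L,-1.1),(RR,-1.07)): print(handle(c,a))
x,y,z=handle(L,-1.09)
rows([(x,y,z+90,L[2],14),(x,y,z+35,L[2],2)])
E
```

```text
[[-0.97  0.24  0.  ]
 [ 0.24  0.97  0.  ]
 [ 0.    0.   -1.  ]]
(np.float64(428.77394421948463), np.float64(227.62771552163073), np.float64(137.37932124947605))
(np.float64(435.625805570239), np.float64(-245.51719141682622), np.float64(142.02174007999346))
end tcp [429.8 227.6 282.9] [[-0.999, -0.034, 0.0], [-0.034, 0.999, 0.0], [-0.0, 0.0, -1.0]]
end tcp [429.8 227.6 227.9] [[-0.999, -0.034, 0.0], [-0.034, 0.999, 0.0], [-0.0, 0.0, -1.0]]
[[[-0.052, -0.036, 0.003, 0.0, 0.0, -0.25], [-0.051, -0.037, 0.003, 0.0, 0.0, -0.25], [-0.05, -0.038, 0.003, 0.0, 0.0, -0.25], [-0.049, -0.039, 0.003, 0.0, 0.0, -0.25], [-0.049, -0.04, 0.003, 0.0, 0.0, -0.25], [-0.048, -0.04, 0.003, 0.0, 0.0, -0.25], [-0.047, -0.041, 0.003, 0.0, 0.0, -0.25], [-0.046, -0.042, 0.003, 0.0, 0.0, -0.25]]]
[[[-0.045, -0.043, 0.003, 0.0, 0.0, -0.25], [-0.044, -0.044, 0.003, 0.0, 0.0, -0.25], [-0.044, -0.045, 0.003, 0.0, 0.0, -0.25], [-0.042, -0.046, 0.003, 0.0, 0.0, -0.25], [-0.042, -0.048, 0.003, 0.0, 0.0, -0.25], [-0.041, -0.048, 0.003, 0.0, 0.0, -0.25], [0.0, 0.0, 0.055, 0.0, 0.0, 0.0], [0.0, 0.0, 0.055, 0.0, 0.0, 0.0]]]
```

>>> send_rows(targets=[[[-0.052,-0.036,0.003,0,0,-0.25],[-0.051,-0.037,0.003,0,0,-0.25],[-0.05,-0.038,0.003,0,0,-0.25],[-0.049,-0.039,0.003,0,0,-0.25],[-0.049,-0.04,0.003,0,0,-0.25],[-0.048,-0.04,0.003,0,0,-0.25],[-0.047,-0.041,0.003,0,0,-0.25],[-0.046,-0.042,0.003,0,0,-0.25]]], jaw=-1, squeeze=40)

```text
time_s: 1.8
ee_pos: [306.3, 368.4, 292.0]
tcp_rot: [0.134, 3.138, 0.001]
contact_force: [-0.0, -0.2, 0.0]
finger_gap: 85.3
```

>>> send_rows(targets=[[[-0.045,-0.043,0.003,0,0,-0.25],[-0.044,-0.044,0.003,0,0,-0.25],[-0.044,-0.045,0.003,0,0,-0.25],[-0.042,-0.046,0.003,0,0,-0.25],[-0.042,-0.048,0.003,0,0,-0.25],[-0.041,-0.048,0.003,0,0,-0.25],[0,0,0,0,0,0],[0,0,0,0,0,0]]])

```text
time_s: 2.8
ee_pos: [429.5, 227.8, 282.9]
tcp_rot: [0.053, -3.141, -0.001]
contact_force: [0.9, -0.9, 0.3]
finger_gap: 85.8
```

```bash
cat > shot.py <<'E'
import sys,cv2,pickle
from plant import r, grab_frame
n,tag,x,y,w,h,k=sys.argv[1],sys.argv[2],*map(int,sys.argv[3:8])
f=grab_frame(n); pickle.dump(f,open(f"{n}_{tag}.pkl","wb"))
cv2.imwrite(f"pics/{n}_{tag}.png",cv2.resize(f["img"][y:y+h,x:x+w,::-1],None,fx=k,fy=k,interpolation=cv2.INTER_CUBIC))
s=r.sense(); print(s["time_s"],s["ee_pos"].round(1),s["contact_force"].round(2),s["finger_gap"])
E
python3 shot.py top a 190 150 160 130 5; python3 shot.py scene a 320 90 160 150 4
```

```text
2.85 [429.3 228.  283. ] [ 0.3  -0.03 -0.49] 85.2982675146731
2.9 [429.2 228.1 283. ] [0.27 0.9  0.02] 85.12666739625753
```

View pics/top_a.png

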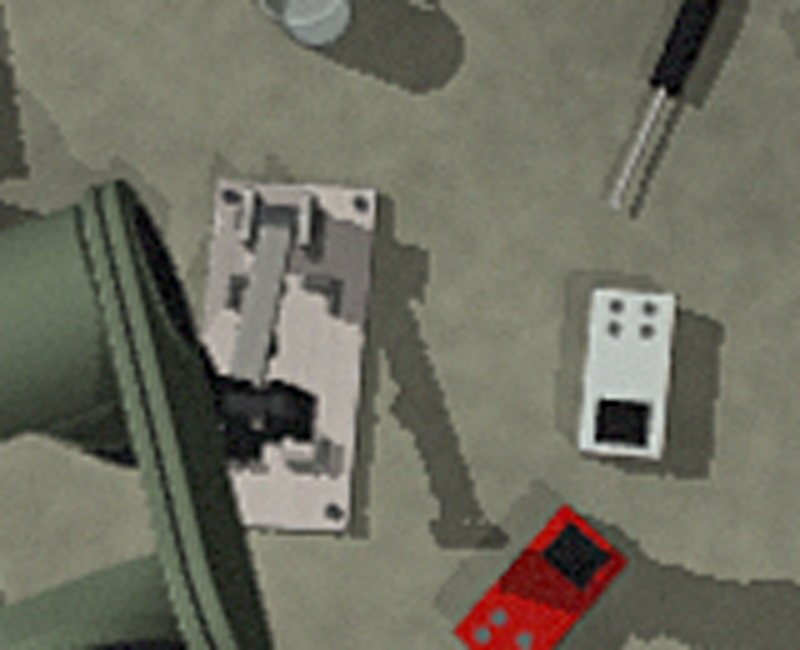

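View pics/scene_a.png

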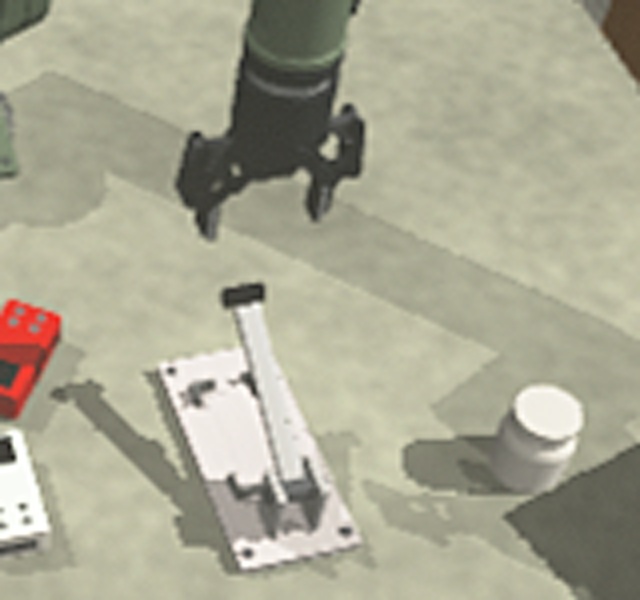

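```bash
python3 - <<'E'
import pickle
from h import *
f=pickle.load(open("scene_a.pkl","rb"))
for z in (210,223):
  for y in (-47,47): print(z,y,(proj(f,[429.3-0.034*y,228+y,z])-[320,90])*4)
print("handle ends",[((proj(f,[429.3-.034*y,227.6+y,138])-[320,90])*4).round(1) for y in(-18,18)])
for n in("top","scene"):
  f=pickle.load(open(n+"0.pkl","rb"));P=world(f);im=f["img"].astype(int)
  for nm,(a,b,c,d) in {"top":{"L":(225,230,245,245),"R":(385,245,405,258)},"scene":{"L":(370,155,392,170),"R":(235,182,255,192)}}[n].items():
    s=P[b:d,a:c]; m=(im[b:d,a:c].sum(-1)<150)&(s[...,2]>110)
    q=s[m]; print(n,nm,len(q),q.min(0).round(0),q.max(0).round(0),q.mean(0).round(1))
E
```

```text
210 -47 [198.62489377 246.40868994]
210 47 [306.04547327 226.04790928]
223 -47 [200.28067906 235.26902493]
223 47 [308.55883603 214.85788622]
handle ends [array([221.4, 298.8]), array([260.9, 291.1])]
top L 68 [419. 209. 135.] [436. 244. 148.] [426.8 225.9 143. ]
top R 65 [ 421. -261.  134.] [ 443. -229.  153.] [ 432.3 -245.2  146.4]
scene L 7 [425. 211. 140.] [436. 243. 148.] [429.2 228.9 143.5]
scene R 9 [ 433. -257.  141.] [ 444. -227.  149.] [ 439.9 -242.3  143.7]
```

```bash
python3 - <<'E'
import pickle,cv2
from h import *
f=pickle.load(open("scene_a.pkl","rb"))
x,y,w,h=358,110,56,60;k=12
v=cv2.resize(f["img"][y:y+h,x:x+w,::-1],None,fx=k,fy=k,interpolation=cv2.INTER_NEAREST)
def pt(p,c): 
    q=(proj(f,p)-[x,y]+.5)*k; cv2.circle(v,tuple(q.round().astype(int).tolist()),4,c,-1)
for yy in(-57,-43,43,57): 
  for z in(210,223): pt([429.3-.034*yy,228+yy,z],(0,255,0))
for yy in(-18,18): pt([429.3-.034*yy,227.6+yy,138],(0,0,255))
for yy in(-42,42): pt([429.3-.034*yy,228+yy,283],(255,255,0))
cv2.imwrite("pics/zoom_a.png",cv2.resize(v,(560,600)))
E
```

```text
(no output)
```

View pics/zoom_a.png

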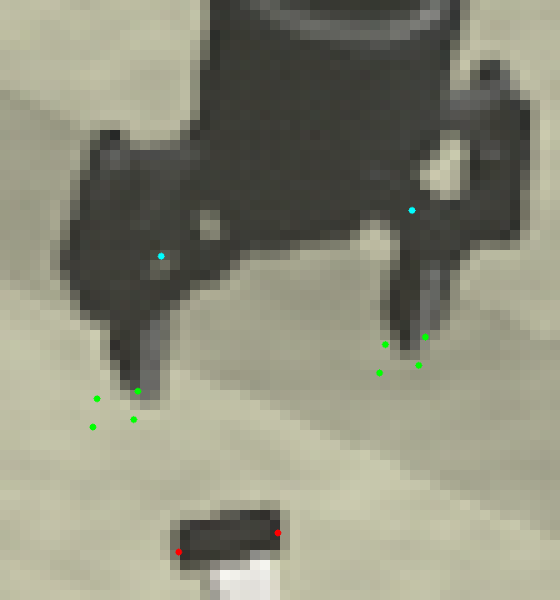

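```bash
python3 - <<'E'
import pickle,cv2
from h import *
f=pickle.load(open("scene_a.pkl","rb"));P=world(f)
for nm,(a,b,c,d) in {"Lf":(366,142,377,151),"Rf":(394,136,405,146),"h":(370,158,390,168)}.items():
    s=P[b:d,a:c].reshape(-1,3); m=(s[:,2]>(190 if nm!="h" else 125)); q=s[m]
    print(nm,len(q),np.percentile(q,[5,50,95],axis=0).round(0).tolist())
E
```

```text
Lf 47 [[429.0, 172.0, 230.0], [439.0, 178.0, 244.0], [444.0, 185.0, 268.0]]
Rf 53 [[420.0, 271.0, 229.0], [435.0, 273.0, 246.0], [441.0, 284.0, 267.0]]
h 65 [[422.0, 210.0, 133.0], [432.0, 226.0, 141.0], [440.0, 244.0, 146.0]]
```

```bash
python3 - <<'E'
from plan import *
rows([(430,227,135,L[2],3)])
E
```

```text
end tcp [429.8 227.2 189. ] [[-0.999, -0.034, -0.0], [-0.034, 0.999, 0.0], [0.0, 0.0, -1.0]]
[[[0.0, -0.001, 0.063, 0.0, 0.0, 0.0], [-0.001, -0.001, 0.062, 0.0, 0.0, 0.01], [0.0, 0.0, 0.063, 0.0, 0.0, 0.0]]]
```

>>> send_rows(targets=[[[0,-0.001,0.063,0,0,0],[-0.001,-0.001,0.062,0,0,0],[0,0,0.063,0,0,0],[0,0,0,0,0,0]]])

```text
time_s: 3.4
ee_pos: [428.7, 226.6, 187.3]
tcp_rot: [0.056, -3.136, 0.003]
contact_force: [-0.6, 0.5, 0.4]
finger_gap: 85.2
```

>>> send_rows(targets=[[[0,0,0,0,0,0],[0,0,0,0,0,0],[0,0,0,0,0,0],[0,0,0,0,0,0],[0,0,0,0,0,0],[0,0,0,0,0,0]]], jaw=1, squeeze=40)

```text
time_s: 4.15
ee_pos: [430.2, 226.3, 189.0]
tcp_rot: [0.054, -3.141, 0.001]
contact_force: [-0.0, -2.3, 2.3]
finger_gap: 35.0
```

```bash
python3 shot.py scene b 340 90 110 130 5; python3 - <<'E'
from plan import *
s=r.sense();print(s["ee_pos"],s["contact_force"],s["moment"],s["finger_gap"])
E
```

```text
4.2 [430.2 226.3 188.9] [-0.1  -3.61  1.73] 35.09419790310263
[430.15800812 226.326047   188.91696927] [-0.10049566 -3.60982     1.72575402] [-0.34270299  0.05904844  0.15325477] 35.09419790310263
```

View pics/scene_b.png

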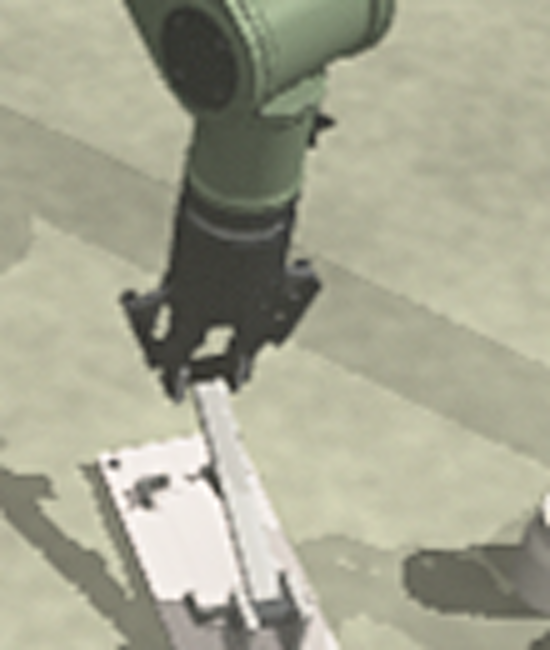

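```bash
cat >> plan.py <<'E'
def arc(c,a0,a1,n,off=None,dz=0):
    """relative arc from measured pose, assuming the handle is at a0 now"""
    s=r.sense(); h0=np.array(handle(c,a0)); g=s["ee_pos"]-[0,0,54]
    w=[]
    for a in np.linspace(a0,a1,n+1)[1:]:
        t=np.array(handle(c,a))-h0+g; w.append((t[0],t[1],t[2],c[2],1))
    import io,contextlib
    b=io.StringIO()
    with contextlib.redirect_stdout(b): rows(w)
    for l in b.getvalue().splitlines():
        if not l.startswith("end"): print(l)
E
python3 -c "
from plan import *
arc(L,-1.08,-.68,5)"
```

```text
[[[-0.014, 0.0, -0.024, -0.01, 0.0, 0.0], [-0.016, 0.0, -0.023, 0.0, 0.0, 0.0], [-0.018, 0.0, -0.022, 0.0, 0.0, 0.0], [-0.02, 0.0, -0.02, 0.0, 0.0, 0.0], [-0.021, 0.0, -0.018, 0.0, 0.0, 0.0]]]
```

>>> send_rows(targets=[[[-0.014,0,-0.024,0,0,0],[-0.016,0,-0.023,0,0,0],[-0.018,0,-0.022,0,0,0],[-0.02,0,-0.02,0,0,0]]])

```text
time_s: 4.7
ee_pos: [464.2, 227.6, 234.3]
tcp_rot: [0.053, -3.139, 0.001]
contact_force: [-4.4, -3.0, -0.4]
finger_gap: 34.9
```

>>> send_rows(targets=[[[-0.021,0,-0.018,0,0,0]]])

```text
time_s: 4.82
ee_pos: [474.8, 228.0, 243.4]
tcp_rot: [0.053, -3.14, 0.0]
contact_force: [-4.2, -2.9, 0.4]
finger_gap: 35.4
```

>>> send_rows(targets=[[[0,0,0,0,0,0],[0,0,0,0,0,0]]])

```text
time_s: 5.08
ee_pos: [475.3, 228.0, 243.7]
tcp_rot: [-0.054, 3.14, 0.0]
contact_force: [-3.3, -3.2, 2.7]
finger_gap: 34.7
```

```bash
python3 -c "
from plan import *
arc(L,-.68,.32,10)"
```

```text
[[[-0.028, 0.0, -0.021, 0.0, 0.01, 0.0], [-0.03, 0.0, -0.017, 0.0, 0.0, 0.0], [-0.032, 0.0, -0.015, 0.0, 0.0, 0.0], [-0.033, 0.0, -0.011, 0.0, 0.0, 0.0], [-0.034, 0.0, -0.008, 0.0, 0.0, 0.0], [-0.035, 0.0, -0.005, 0.0, 0.0, 0.0], [-0.035, 0.0, -0.001, 0.0, 0.0, 0.0], [-0.035, 0.0, 0.003, 0.0, 0.0, 0.0]]]
[[[-0.034, 0.0, 0.006, 0.0, 0.0, 0.0], [-0.034, 0.0, 0.009, 0.0, 0.0, 0.0]]]
```

>>> send_rows(targets=[[[-0.028,0,-0.021,0,0,0],[-0.03,0,-0.017,0,0,0],[-0.032,0,-0.015,0,0,0]]])

```text
time_s: 5.45
ee_pos: [520.6, 229.7, 270.2]
tcp_rot: [-0.054, 3.14, 0.001]
contact_force: [-2.5, -2.1, -1.7]
finger_gap: 35.2
```

>>> send_rows(targets=[[[-0.033,0,-0.011,0,0,0],[-0.034,0,-0.008,0,0,0]]])

```text
time_s: 5.7
ee_pos: [554.5, 230.9, 280.0]
tcp_rot: [-0.053, 3.139, 0.002]
contact_force: [-1.4, -1.2, -0.3]
finger_gap: 35.1
```

>>> send_rows(targets=[[[-0.035,0,-0.005,0,0,0]]])

```text
time_s: 5.82
ee_pos: [572.1, 231.6, 282.4]
tcp_rot: [-0.053, 3.139, 0.002]
contact_force: [-2.2, -1.4, -0.9]
finger_gap: 34.6
```

>>> send_rows(targets=[[[-0.035,0,-0.001,0,0,0]]])

```text
time_s: 5.95
ee_pos: [589.7, 232.3, 282.9]
tcp_rot: [-0.053, 3.138, 0.002]
contact_force: [-1.3, -0.4, -0.9]
finger_gap: 35.1
```

>>> send_rows(targets=[[[-0.035,0,0.003,0,0,0]]])

```text
time_s: 6.08
ee_pos: [607.4, 233.0, 281.7]
tcp_rot: [-0.053, 3.138, 0.003]
contact_force: [-1.9, -0.2, 1.5]
finger_gap: 35.0
```

>>> send_rows(targets=[[[0,0,0,0,0,0]]])

```text
time_s: 6.2
ee_pos: [608.0, 233.0, 281.5]
tcp_rot: [-0.052, 3.136, 0.003]
contact_force: [0.1, -1.2, 4.3]
finger_gap: 35.2
```

```bash
python3 shot.py scene c 320 70 160 170 4; python3 shot.py top c 190 130 160 130 5
```

```text
6.25 [607.2 232.9 281.6] [ 0.24 -0.92  4.98] 34.89558426563712
6.3 [606.7 232.9 281.6] [0.92 0.04 5.93] 35.20450662500218
```

View pics/scene_c.png

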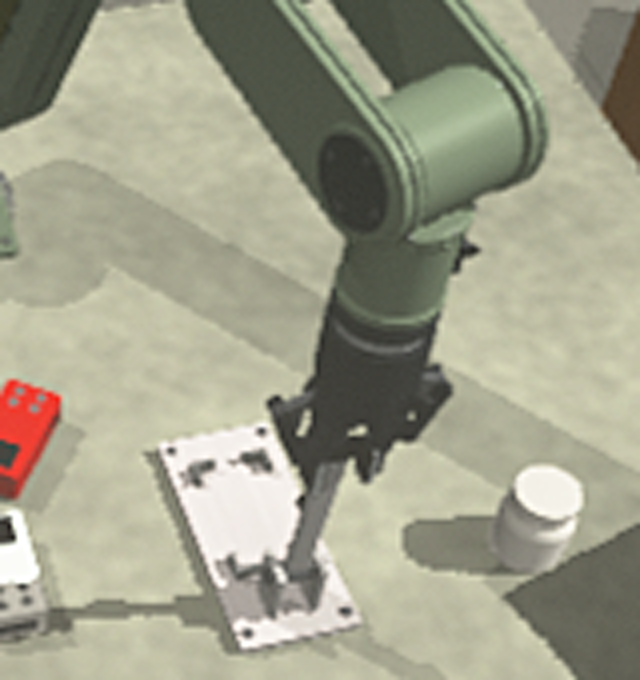

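```bash
python3 -c "
from plan import *
arc(L,.12,.36,4)"
```

```text
[[[-0.021, 0.0, 0.003, 0.02, 0.05, 0.0], [-0.02, 0.0, 0.005, 0.0, 0.0, 0.0], [-0.021, 0.0, 0.005, 0.0, 0.0, 0.0], [-0.019, 0.0, 0.007, 0.0, 0.0, 0.0]]]
```

>>> send_rows(targets=[[[-0.021,0,0.003,0,0,0],[-0.02,0,0.005,0,0,0]]])

```text
time_s: 6.55
ee_pos: [626.7, 233.7, 278.1]
tcp_rot: [-0.054, 3.137, 0.003]
contact_force: [-0.6, -0.1, 5.4]
finger_gap: 34.9
```

>>> send_rows(targets=[[[-0.021,0,0.005,0,0,0]]])

```text
time_s: 6.68
ee_pos: [637.1, 234.1, 275.2]
tcp_rot: [-0.054, 3.138, 0.003]
contact_force: [-0.4, 0.5, 5.5]
finger_gap: 34.9
```

>>> send_rows(targets=[[[-0.012,0,0.004,0,0,0],[0,0,0,0,0,0]]])

```text
time_s: 6.92
ee_pos: [643.7, 234.4, 273.0]
tcp_rot: [-0.054, 3.137, 0.003]
contact_force: [0.6, 0.2, 3.9]
finger_gap: 35.0
```

>>> send_rows(targets=[[[-0.01,0,0.004,0,0,0],[0,0,0,0,0,0]]])

```text
time_s: 7.18
ee_pos: [648.6, 234.5, 271.2]
tcp_rot: [-0.054, 3.137, 0.003]
contact_force: [1.3, -0.8, 5.5]
finger_gap: 35.1
```

>>> send_rows(targets=[[[-0.01,0,0.004,0,0,0],[0,0,0,0,0,0]]])

```text
time_s: 7.42
ee_pos: [651.0, 234.6, 270.3]
tcp_rot: [0.054, -3.139, -0.002]
contact_force: [-8.4, -0.4, 11.8]
finger_gap: 35.1
```

```bash
python3 shot.py scene d 340 70 130 150 5; python3 - <<'E'
import pickle,cv2
from h import *
f=pickle.load(open("top_c.pkl","rb"))
E
```

```text
7.475 [651.  234.7 270.3] [-7.63 -1.11 12.66] 35.030023706629585
```

View pics/scene_d.png

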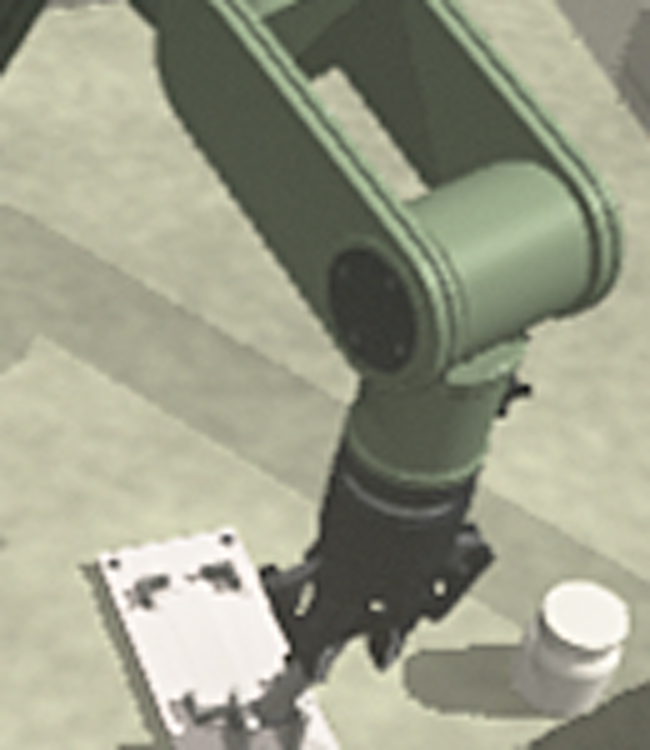

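>>> send_rows(targets=[[[0,0,0,0,0,0],[0,0,0,0,0,0],[0,0,0,0,0,0],[0,0,0,0,0,0]]], jaw=-1)

```text
time_s: 7.98
ee_pos: [652.8, 234.2, 267.0]
tcp_rot: [0.054, -3.141, -0.0]
contact_force: [0.1, 0.9, 0.5]
finger_gap: 85.6
```

>>> send_rows(targets=[[[0,0,-0.05,0,0,0],[0,0,-0.08,0,0,0],[0,0,-0.08,0,0,0]]])

```text
time_s: 8.35
ee_pos: [652.7, 234.2, 373.2]
tcp_rot: [0.054, -3.141, 0.0]
contact_force: [0.7, 0.1, 0.6]
finger_gap: 85.5
```

```bash
python3 -c "
from plan import *
x,y,z=handle(RR,-1.07)
rows([(x,y,260,RR[2],13),(x,y,z+75,RR[2],3)])"
```

```text
end tcp [ 435.9 -245.6  313.8] [[-0.975, 0.22, 0.0], [0.22, 0.975, -0.0], [-0.0, -0.0, -1.0]]
end tcp [ 435.9 -245.6  270.8] [[-0.975, 0.22, 0.0], [0.22, 0.975, -0.0], [-0.0, -0.0, -1.0]]
[[[0.036, -0.073, 0.009, 0.0, 0.0, 0.25], [0.034, -0.073, 0.009, 0.0, 0.0, 0.25], [0.033, -0.074, 0.009, 0.0, 0.0, 0.25], [0.031, -0.075, 0.009, 0.0, 0.0, 0.25], [0.03, -0.075, 0.009, 0.0, 0.0, 0.24], [0.029, -0.076, 0.009, 0.0, 0.0, 0.25], [0.027, -0.076, 0.009, 0.0, 0.0, 0.24], [0.026, -0.077, 0.009, 0.0, 0.0, 0.25]]]
[[[0.024, -0.077, 0.009, 0.0, 0.0, 0.24], [0.022, -0.078, 0.009, 0.0, 0.0, 0.25], [0.021, -0.078, 0.01, 0.0, 0.0, 0.24], [0.02, -0.079, 0.009, 0.0, 0.0, 0.25], [0.017, -0.079, 0.01, 0.0, -0.01, 0.24], [0.0, 0.0, 0.029, 0.0, 0.0, 0.0], [0.0, 0.0, 0.028, 0.0, 0.0, 0.0], [0.0, 0.0, 0.029, 0.0, 0.0, 0.0]]]
```

>>> send_rows(targets=[[[0.036,-0.073,0.009,0,0,0.25],[0.034,-0.073,0.009,0,0,0.25],[0.033,-0.074,0.009,0,0,0.25],[0.031,-0.075,0.009,0,0,0.25],[0.03,-0.075,0.009,0,0,0.24],[0.029,-0.076,0.009,0,0,0.25],[0.027,-0.076,0.009,0,0,0.24],[0.026,-0.077,0.009,0,0,0.25]]])

```text
time_s: 9.35
ee_pos: [518.4, -62.2, 336.3]
tcp_rot: [0.196, 3.135, -0.0]
contact_force: [0.4, -0.7, 0.4]
finger_gap: 85.9
```

>>> send_rows(targets=[[[0.024,-0.077,0.009,0,0,0.24],[0.022,-0.078,0.009,0,0,0.25],[0.021,-0.078,0.01,0,0,0.24],[0.02,-0.079,0.009,0,0,0.25],[0.017,-0.079,0.01,0,0,0.24],[0,0,0.029,0,0,0],[0,0,0.028,0,0,0],[0,0,0,0,0,0]]])

```text
time_s: 10.35
ee_pos: [435.7, -244.3, 282.9]
tcp_rot: [-0.345, -3.12, -0.003]
contact_force: [0.0, -0.9, -0.5]
finger_gap: 85.6
```

```bash
python3 shot.py scene e 190 90 270 190 3; python3 shot.py top e 190 120 270 170 3;  python3 - <<'E'
import pickle
from h import *
from plan import *
for n,box in(("scene",(350,100,430,240)),("top",(200,120,290,270))):
  f=pickle.load(open(n+"_e.pkl","rb"));P=world(f);a,b,c,d=box
  q=P[b:d,a:c].reshape(-1,3); cc=np.cos(L[2]);ss=np.sin(L[2])
  lx=cc*(q[:,0]-L[0])+ss*(q[:,1]-L[1]); ly=-ss*(q[:,0]-L[0])+cc*(q[:,1]-L[1])
  m=(np.abs(ly)<25)&(q[:,2]>85)
  print(n,m.sum()); o=np.argsort(q[m,2]); print(np.c_[lx[m],ly[m],q[m,2]][o][::max(1,m.sum()//14)].round(0).tolist())
E
```

```text
10.4 [ 436.1 -244.6  283.8] [-0.07  0.12  0.47] 85.89000180494305
10.45 [ 436.4 -244.8  284.3] [-0.35  0.52  0.28] 85.3150775386358
scene 187
[[100.0, -10.0, 89.0], [107.0, -11.0, 105.0], [119.0, -5.0, 119.0], [118.0, -10.0, 136.0], [128.0, -10.0, 149.0], [132.0, 7.0, 160.0], [132.0, -8.0, 170.0], [141.0, 8.0, 186.0], [146.0, -0.0, 201.0], [158.0, 3.0, 225.0], [152.0, -14.0, 228.0], [145.0, -18.0, 230.0], [157.0, 8.0, 232.0], [150.0, 5.0, 233.0], [147.0, -10.0, 235.0]]
top 280
[[97.0, -4.0, 85.0], [103.0, 4.0, 99.0], [109.0, -5.0, 117.0], [110.0, -2.0, 137.0], [119.0, -14.0, 155.0], [116.0, -0.0, 162.0], [124.0, 3.0, 167.0], [127.0, -12.0, 182.0], [134.0, 7.0, 194.0], [144.0, -12.0, 205.0], [140.0, 10.0, 225.0], [142.0, 7.0, 229.0], [150.0, 7.0, 232.0], [143.0, 14.0, 234.0]]
```

View pics/scene_e.png

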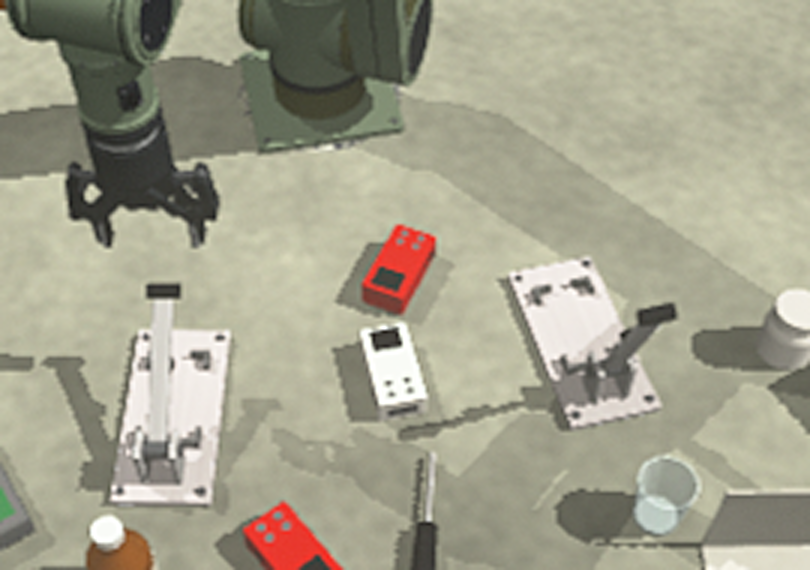

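View pics/top_e.png

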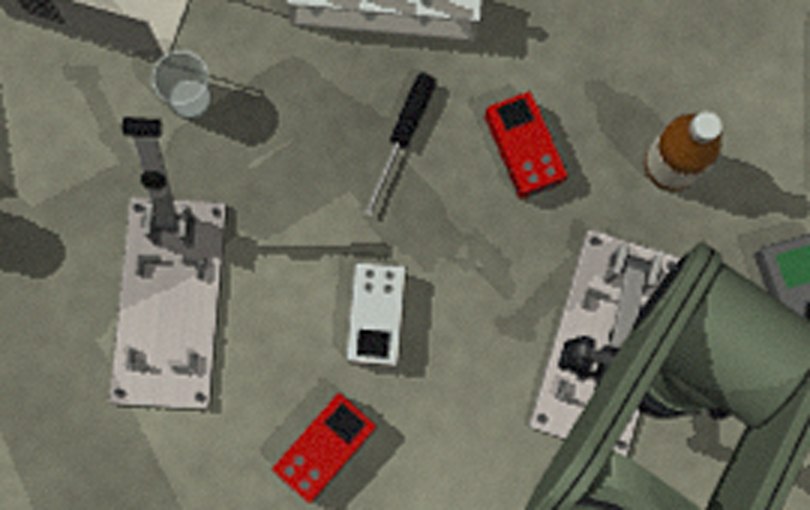

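```bash
python3 - <<'E'
import pickle
from h import *
from plan import *
for n,box in(("scene",(230,180,260,260)),):
  f=pickle.load(open(n+"_e.pkl","rb"));P=world(f);a,b,c,d=box;im=f["img"].astype(int)[b:d,a:c].sum(-1).ravel()
  q=P[b:d,a:c].reshape(-1,3); cc=np.cos(RR[2]);ss=np.sin(RR[2])
  lx=cc*(q[:,0]-RR[0])+ss*(q[:,1]-RR[1]); ly=-ss*(q[:,0]-RR[0])+cc*(q[:,1]-RR[1])
  m=(np.abs(ly)<30)&(q[:,2]>125)&(q[:,2]<160); o=np.argsort(lx[m]); A=np.c_[lx[m],ly[m],q[m,2],im[m]][o]
  print(A[:60:2].round(0).tolist()); B=A[A[:,3]<170]; print(len(B),B.min(0),B.max(0),B.mean(0))
rows([(435.5,-244.5,136,RR[2],3)])
E
```

```text
[[-68.0, 17.0, 142.0, 158.0], [-66.0, -2.0, 144.0, 154.0], [-66.0, 17.0, 140.0, 137.0], [-64.0, -5.0, 147.0, 161.0], [-64.0, -15.0, 147.0, 168.0], [-63.0, -8.0, 148.0, 152.0], [-63.0, 8.0, 148.0, 164.0], [-62.0, 12.0, 149.0, 152.0], [-61.0, 5.0, 146.0, 189.0], [-60.0, 2.0, 147.0, 186.0], [-60.0, -11.0, 147.0, 171.0], [-60.0, -18.0, 147.0, 452.0], [-60.0, -14.0, 147.0, 188.0], [-58.0, -20.0, 134.0, 476.0], [-58.0, -8.0, 145.0, 181.0], [-57.0, 15.0, 145.0, 173.0], [-57.0, -14.0, 145.0, 177.0], [-57.0, 17.0, 135.0, 331.0], [-57.0, -9.0, 135.0, 355.0], [-56.0, -12.0, 141.0, 132.0], [-56.0, 12.0, 146.0, 186.0], [-56.0, 14.0, 136.0, 328.0], [-56.0, -17.0, 147.0, 448.0], [-56.0, 3.0, 147.0, 183.0], [-55.0, -5.0, 142.0, 140.0], [-54.0, 11.0, 138.0, 380.0], [-54.0, 6.0, 144.0, 134.0], [-54.0, -15.0, 139.0, 362.0], [-54.0, 2.0, 139.0, 385.0], [-52.0, 16.0, 146.0, 136.0]]
23 [-68.15020967 -14.73678545 137.12261489 132.        ] [-52.22226589  16.9727266  149.33908197 168.        ] [-60.41223557   2.5449013  144.351369   149.08695652]
end tcp [ 435.4 -244.6  189.8] [[-0.975, 0.22, -0.0], [0.22, 0.975, 0.0], [0.0, 0.0, -1.0]]
[[[0.001, 0.0, 0.063, 0.0, 0.0, 0.01], [0.0, 0.0, 0.063, 0.0, 0.0, 0.01], [0.001, 0.0, 0.063, 0.0, 0.0, 0.0]]]
```

>>> send_rows(targets=[[[0.001,0,0.063,0,0,0],[0,0,0.063,0,0,0],[0.001,0,0.063,0,0,0],[0,0,0,0,0,0]]])

```text
time_s: 10.95
ee_pos: [434.4, -244.3, 188.5]
tcp_rot: [-0.346, -3.119, -0.003]
contact_force: [0.8, 0.7, 0.9]
finger_gap: 85.4
```

>>> send_rows(targets=[[[0,0,0,0,0,0],[0,0,0,0,0,0],[0,0,0,0,0,0],[0,0,0,0,0,0],[0,0,0,0,0,0],[0,0,0,0,0,0]]], jaw=1, squeeze=40)

```text
time_s: 11.7
ee_pos: [435.1, -247.0, 191.4]
tcp_rot: [0.346, 3.12, -0.006]
contact_force: [-2.9, -5.1, 3.9]
finger_gap: 35.1
```

```bash
python3 -c "
from plan import *
arc(RR,-1.085,-.685,5)
arc(RR,-.685,.315,10)"
```

```text
[[[-0.014, 0.0, -0.024, -0.05, 0.03, 0.02], [-0.016, 0.0, -0.023, 0.0, 0.0, 0.0], [-0.018, 0.0, -0.022, 0.0, 0.0, 0.0], [-0.019, 0.0, -0.02, 0.0, 0.0, 0.0], [-0.021, 0.0, -0.019, 0.0, 0.0, 0.0]]]
[[[-0.028, 0.0, -0.021, -0.05, 0.03, 0.02], [-0.03, 0.0, -0.018, 0.0, 0.0, 0.0], [-0.032, 0.0, -0.014, 0.0, 0.0, 0.0], [-0.033, 0.0, -0.012, 0.0, 0.0, 0.0], [-0.034, 0.0, -0.008, 0.0, 0.0, 0.0], [-0.035, 0.0, -0.005, 0.0, 0.0, 0.0], [-0.035, 0.0, -0.001, 0.0, 0.0, 0.0], [-0.035, 0.0, 0.002, 0.0, 0.0, 0.0]]]
[[[-0.034, 0.0, 0.006, 0.0, 0.0, 0.0], [-0.034, 0.0, 0.009, 0.0, 0.0, 0.0]]]
```

>>> send_rows(targets=[[[-0.014,0,-0.024,0,0,0],[-0.016,0,-0.023,0,0,0]]])

```text
time_s: 11.95
ee_pos: [447.9, -249.8, 212.4]
tcp_rot: [-0.345, -3.118, 0.004]
contact_force: [-1.9, -7.8, -10.3]
finger_gap: 35.1
```

>>> send_rows(targets=[[[-0.018,0,-0.022,0,0,0],[-0.02,0,-0.02,0,0,0]]])

```text
time_s: 12.2
ee_pos: [465.2, -253.8, 233.0]
tcp_rot: [-0.345, -3.114, 0.003]
contact_force: [-6.2, -6.3, -7.9]
finger_gap: 35.2
```

>>> send_rows(targets=[[[-0.021,0,-0.018,0,0,0]]])

```text
time_s: 12.32
ee_pos: [474.9, -256.0, 242.0]
tcp_rot: [-0.345, -3.112, 0.003]
contact_force: [-8.2, -6.2, -7.0]
finger_gap: 35.2
```

>>> send_rows(targets=[[[0,0,0,0,0,0],[0,0,0,0,0,0]]])

```text
time_s: 12.58
ee_pos: [476.3, -256.3, 243.2]
tcp_rot: [-0.346, -3.117, 0.004]
contact_force: [-5.5, -5.7, -1.1]
finger_gap: 35.1
```

```bash
python3 shot.py scene f 190 90 150 180 4
```

```text
12.625 [ 476.2 -256.3  243.3] [-5.49 -5.66 -1.02] 35.544121343236164
```

View pics/scene_f.png

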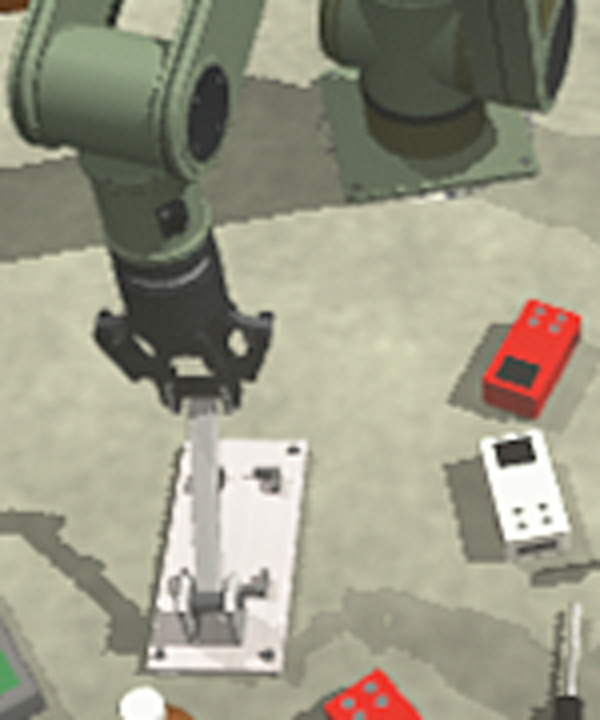

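Right arm: about 8–10 N opposes the motion, against 1–3 N on the left, so the right arm is stiff. I continue it back to its stop.

>>> send_rows(targets=[[[-0.028,0,-0.021,0,0,0],[-0.03,0,-0.018,0,0,0],[-0.032,0,-0.014,0,0,0]]])

```text
time_s: 13.0
ee_pos: [518.4, -265.9, 269.2]
tcp_rot: [-0.346, -3.111, 0.003]
contact_force: [-10.2, -3.6, -0.9]
finger_gap: 34.9
```

>>> send_rows(targets=[[[-0.033,0,-0.012,0,0,0],[-0.034,0,-0.008,0,0,0]]])

```text
time_s: 13.25
ee_pos: [551.6, -273.5, 279.7]
tcp_rot: [-0.347, -3.112, 0.003]
contact_force: [-10.0, -3.4, -0.2]
finger_gap: 35.1
```

>>> send_rows(targets=[[[-0.035,0,-0.005,0,0,0],[-0.035,0,-0.001,0,0,0]]])

```text
time_s: 13.5
ee_pos: [586.3, -281.4, 283.6]
tcp_rot: [-0.347, -3.115, 0.004]
contact_force: [-8.5, -3.7, 2.6]
finger_gap: 34.5
```

>>> send_rows(targets=[[[-0.035,0,0.003,0,0,0]]])

```text
time_s: 13.62
ee_pos: [603.9, -285.4, 282.8]
tcp_rot: [-0.348, -3.117, 0.005]
contact_force: [-9.3, -2.8, 7.1]
finger_gap: 34.6
```

```bash
python3 shot.py scene g 190 90 150 180 4; python3 -c "
from plan import *
s=r.sense();p=s['ee_pos'];c=np.cos(RR[2]);q=np.sin(RR[2]);print('local',c*(p[0]-RR[0])+q*(p[1]-RR[1]),-q*(p[0]-RR[0])+c*(p[1]-RR[1]))"
```

```text
13.675 [ 606.  -285.9  282.5] [-3.21 -3.86  5.69] 33.96993464058434
local 116.60767126595505 -1.82286483495378
```

View pics/scene_g.png

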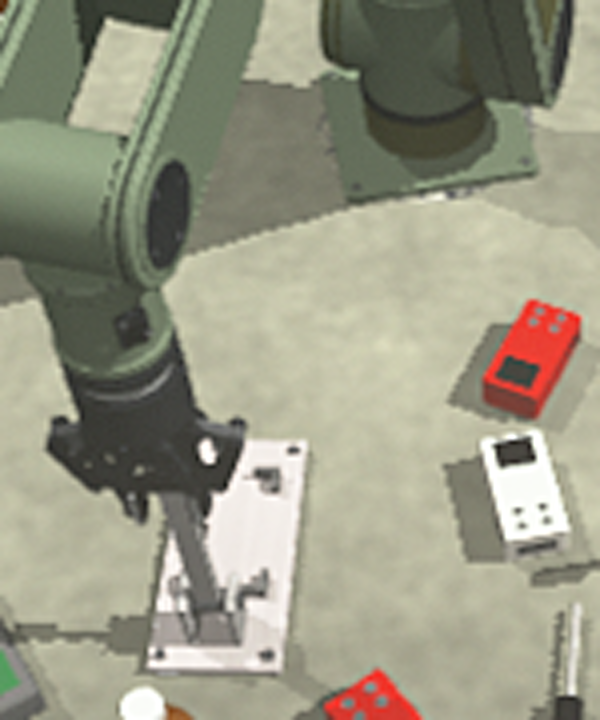

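>>> send_rows(targets=[[[-0.021,0,0.003,0,0,0],[-0.02,0,0.005,0,0,0]]])

```text
time_s: 13.92
ee_pos: [624.4, -290.0, 279.7]
tcp_rot: [-0.348, -3.12, 0.006]
contact_force: [-6.8, -3.4, 7.3]
finger_gap: 33.6
```

>>> send_rows(targets=[[[-0.02,0,0.006,0,0,0],[-0.01,0,0.004,0,0,0]]])

```text
time_s: 14.18
ee_pos: [639.9, -293.5, 275.6]
tcp_rot: [0.348, 3.122, -0.007]
contact_force: [-5.6, -3.9, 10.1]
finger_gap: 33.8
```

>>> send_rows(targets=[[[-0.01,0,0.004,0,0,0],[0,0,0,0,0,0]]])

```text
time_s: 14.42
ee_pos: [645.3, -294.8, 273.8]
tcp_rot: [0.348, 3.119, -0.008]
contact_force: [-3.7, -3.8, 9.0]
finger_gap: 33.9
```

>>> send_rows(targets=[[[-0.01,0,0.003,0,0,0],[0,0,0,0,0,0]]])

```text
time_s: 14.68
ee_pos: [650.0, -295.8, 272.2]
tcp_rot: [0.348, 3.12, -0.007]
contact_force: [-3.6, -3.5, 8.8]
finger_gap: 33.7
```

>>> send_rows(targets=[[[-0.01,0,0.003,0,0,0],[0,0,0,0,0,0]]])

```text
time_s: 14.92
ee_pos: [654.1, -296.8, 270.7]
tcp_rot: [0.348, 3.122, -0.007]
contact_force: [-5.6, -2.6, 9.8]
finger_gap: 33.6
```

```bash
python3 shot.py scene h 190 90 150 180 4
```

```text
14.975 [ 654.1 -296.8  270.7] [-5.95 -3.31  9.53] 33.618064105678414
```

View pics/scene_h.png

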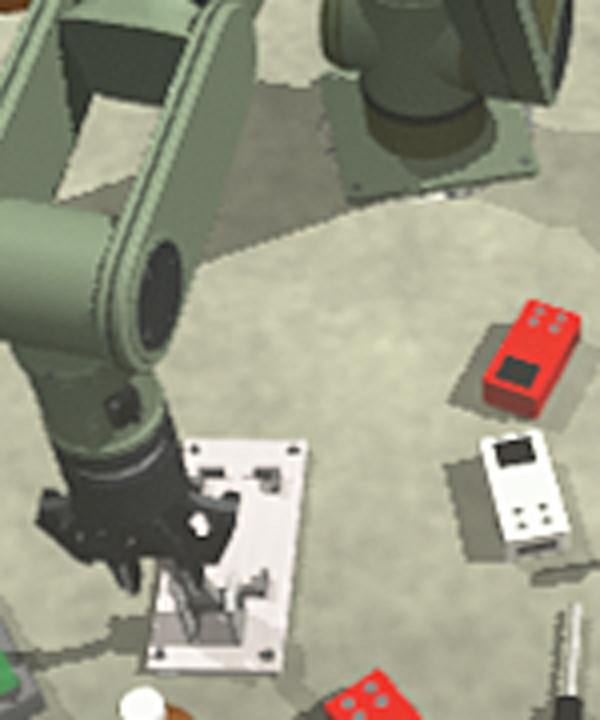

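>>> send_rows(targets=[[[0,0,0,0,0,0],[0,0,0,0,0,0],[0,0,0,0,0,0],[0,0,0,0,0,0]]], jaw=-1)

```text
time_s: 15.48
ee_pos: [655.5, -294.9, 267.0]
tcp_rot: [-0.347, -3.122, -0.001]
contact_force: [0.5, 0.2, 0.3]
finger_gap: 85.5
```

>>> send_rows(targets=[[[0,0,-0.05,0,0,0],[0,0,-0.08,0,0,0],[0,0,-0.08,0,0,0],[0.08,0,0,0,0,0],[0.08,0.04,0,0,0,0],[0.08,0.06,0,0,0,0],[0.06,0.08,0,0,0,0],[0,0,0,0,0,0]]])

```text
time_s: 16.48
ee_pos: [527.5, -171.9, 373.3]
tcp_rot: [0.343, 3.122, 0.001]
contact_force: [0.9, -1.4, 0.4]
finger_gap: 85.3
```

```bash
python3 shot.py scene i 190 90 270 190 3; python3 shot.py top i 190 120 270 170 3;  cat > armang.py <<'E'
import pickle,sys
from h import *
from plan import *
def ang(f,c):
  P=world(f).reshape(-1,3); cc=np.cos(c[2]);ss=np.sin(c[2])
  lx=cc*(P[:,0]-c[0])+ss*(P[:,1]-c[1]); ly=-ss*(P[:,0]-c[0])+cc*(P[:,1]-c[1]); z=P[:,2]
  rad=np.hypot(lx-95,z-58); a=np.arctan2(lx-95,z-58)
  m=(np.abs(ly)<9)&(rad>100)&(rad<190)&(a<.6)&(a>-1.7)
  h=(np.abs(ly)<22)&(rad>160)&(rad<192)&(a<.6)&(a>-1.7)
  return m.sum(),np.median(a[m]),h.sum(),np.median(a[h]),np.median(ly[h]),np.median(rad[h])
for t in sys.argv[1:]:
  for n in("scene","top"):
    f=pickle.load(open(f"{n}_{t}.pkl","rb"))
    for k,c in(("L",L),("R",RR)): print(t,n,k,np.round(ang(f,c),3))
E
python3 armang.py e i
```

```text
16.525 [ 528.5 -173.3  373.1] [ 0.31 -0.67  0.94] 85.62057988890008
16.575 [ 529.1 -174.2  372.8] [ 1.25 -0.65 -0.75] 85.58132251589262
e scene L [ 72.      0.343  76.      0.322  -0.968 182.343]
e scene R [ 1.36000e+02 -1.05900e+00  7.30000e+01 -1.05700e+00  9.10000e-02
  1.74659e+02]
e top L [122.      0.271  91.      0.282  -1.642 181.073]
e top R [ 25.     -1.046   1.     -1.127  15.228 168.866]
i scene L [ 69.      0.344  75.      0.327  -1.341 182.582]
i scene R [7.10000e+01 3.36000e-01 8.30000e+01 3.19000e-01 1.03000e-01 1.81231e+02]
i top L [122.      0.275  90.      0.286  -1.675 181.52 ]
i top R [ 0. nan  0. nan nan nan]
  return _methods._mean(a, axis=axis, dtype=dtype,
  ret = ret.dtype.type(ret / rcount)
```

View pics/scene_i.png

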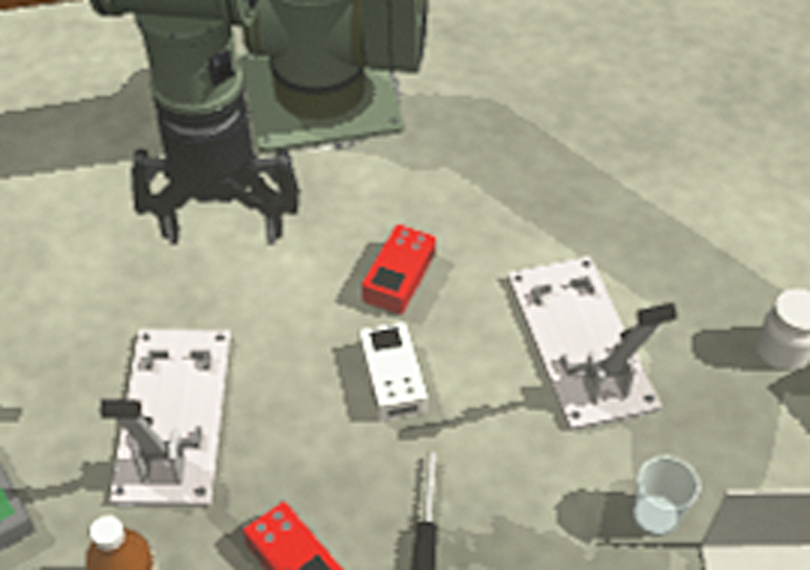

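View pics/top_i.png

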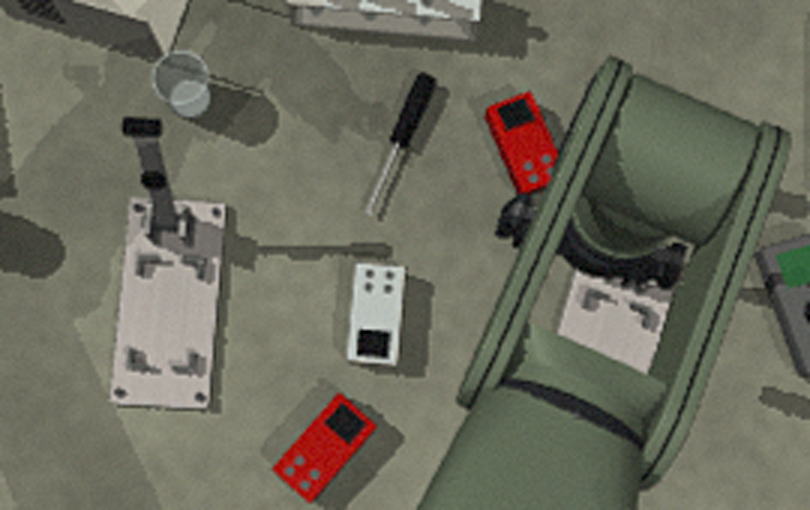

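```bash
python3 -c "
from plan import *
rows([(491.6,-4.9,260,.008,4),(491.6,-4.9,110,.008,4)])"
```

```text
end tcp [491.5  -4.8 314.2] [[-1.0, -0.008, -0.0], [-0.008, 1.0, 0.0], [0.0, 0.0, -1.0]]
end tcp [491.4  -4.8 164.2] [[-1.0, -0.008, -0.0], [-0.008, 1.0, 0.0], [0.0, 0.0, -1.0]]
[[[0.037, 0.079, 0.029, 0.0, 0.0, -0.72], [0.032, 0.08, 0.029, 0.0, 0.01, -0.71], [0.028, 0.082, 0.03, 0.0, 0.0, -0.72], [0.023, 0.084, 0.029, -0.01, 0.01, -0.71], [0.0, 0.0, 0.075, 0.0, 0.0, 0.0], [0.0, 0.0, 0.075, 0.0, 0.0, 0.0], [0.0, 0.0, 0.075, 0.0, 0.0, 0.0], [0.0, 0.0, 0.075, 0.0, 0.0, 0.0]]]
```

>>> send_rows(targets=[[[0.037,0.079,0.029,0,0,-0.72],[0.032,0.08,0.029,0,0,-0.71],[0.028,0.082,0.03,0,0,-0.72],[0.023,0.084,0.029,0,0,-0.71],[0,0,0.075,0,0,0],[0,0,0.075,0,0,0],[0,0,0.05,0,0,0],[0,0,0,0,0,0]]])

```text
time_s: 17.58
ee_pos: [491.3, -5.4, 211.9]
tcp_rot: [0.01, -3.137, -0.0]
contact_force: [-0.0, -0.0, 0.7]
finger_gap: 85.0
```

```bash
python3 shot.py scene j 190 90 270 190 3; python3 shot.py top j 190 120 270 170 3; python3 armang.py j 2>/dev/null; python3 -c "
from plan import *
rows([(491.6,-4.9,22,.008,4)])"
```

```text
17.625 [492.1  -5.4 213.4] [0.09 0.09 0.38] 84.88147511918734
17.675 [492.5  -5.4 214.3] [0.3  0.16 0.06] 85.11637551397304
j scene L [ 69.      0.343  78.      0.322  -1.224 182.387]
j scene R [ 71.      0.336  83.      0.322  -0.381 180.903]
j top L [126.      0.273  90.      0.282  -2.083 181.822]
j top R [144.      0.27   99.      0.283  -2.031 181.526]
end tcp [491.6  -4.9  75.8] [[-1.0, -0.008, 0.0], [-0.008, 1.0, -0.0], [-0.0, -0.0, -1.0]]
[[[0.001, 0.0, 0.069, 0.0, 0.0, -0.01], [0.0, 0.0, 0.069, 0.0, 0.0, 0.0], [0.001, 0.0, 0.069, 0.0, 0.01, -0.01], [0.0, 0.001, 0.07, 0.0, 0.0, 0.0]]]
```

View pics/scene_j.png

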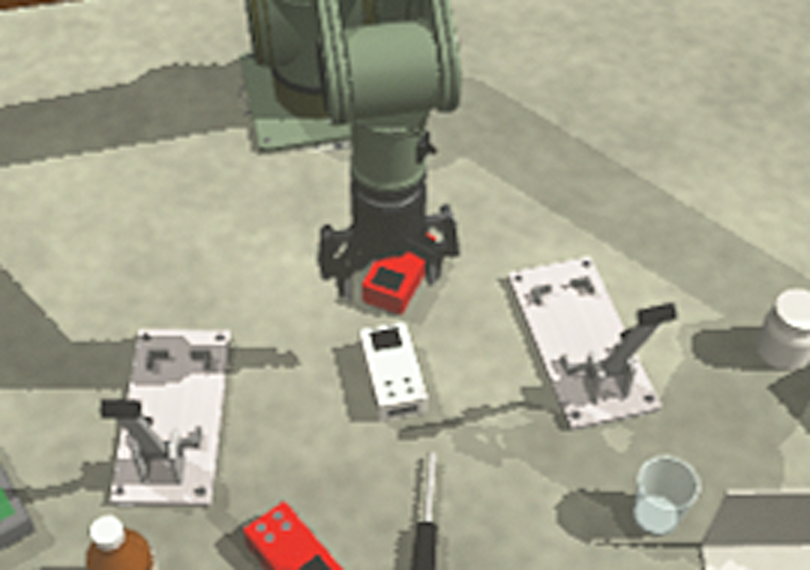

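View pics/top_j.png

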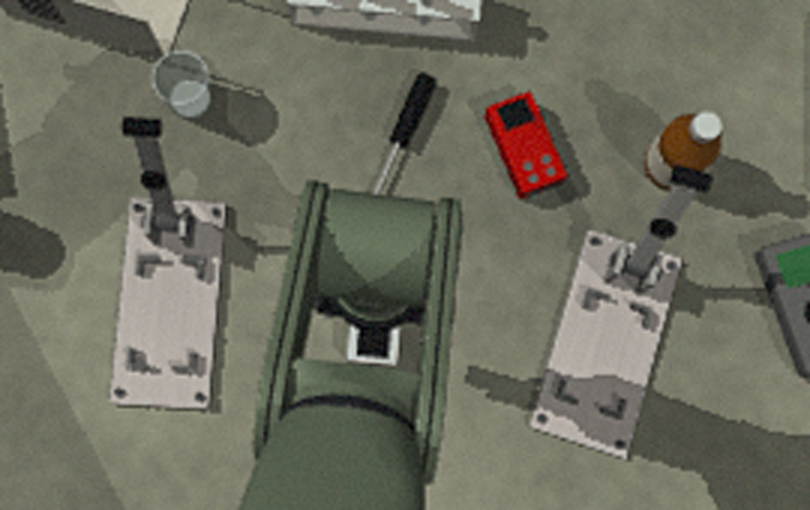

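>>> send_rows(targets=[[[0.001,0,0.069,0,0,0],[0,0,0.069,0,0,0],[0.001,0,0.069,0,0,0],[0,0.001,0.069,0,0,0],[0,0,0,0,0,0]]])

```text
time_s: 18.3
ee_pos: [490.3, -4.5, 75.2]
tcp_rot: [0.011, -3.139, -0.0]
contact_force: [-0.0, -0.2, 0.4]
finger_gap: 85.3
```

>>> send_rows(targets=[[[0,0,0,0,0,0],[0,0,0,0,0,0],[0,0,0,0,0,0],[0,0,0,0,0,0],[0,0,0,0,0,0]]], jaw=1, squeeze=40)

```text
time_s: 18.92
ee_pos: [491.8, -4.4, 77.8]
tcp_rot: [-0.011, 3.137, -0.0]
contact_force: [-0.9, -0.9, 6.6]
finger_gap: 55.5
```

```bash
python3 shot.py scene k 260 130 120 120 5; python3 -c "
from plan import *
print(R.from_rotvec(r.sense()['tcp_rot']).as_matrix().round(3))"
```

```text
18.975 [491.8  -4.4  77.8] [-0.1  -0.97  6.38] 55.42390888941064
[[-1.    -0.007  0.005]
 [-0.007  1.    -0.   ]
 [-0.005 -0.    -1.   ]]
```

View pics/scene_k.png

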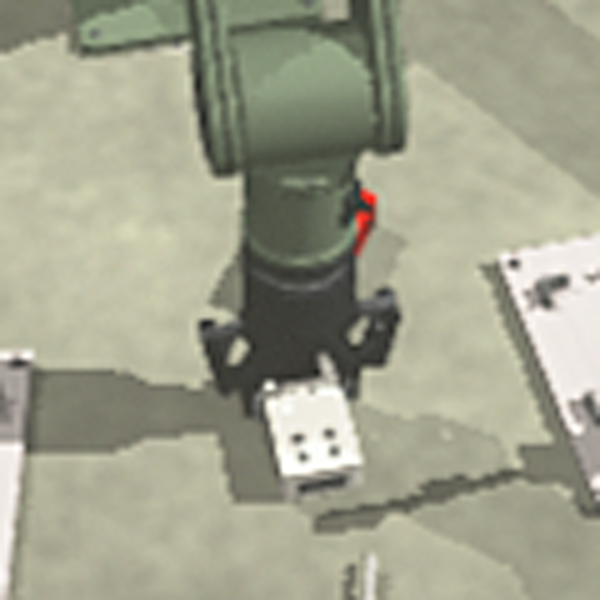

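```bash
python3 - <<'E'
import pickle
from h import *
from plan import *
for t in("e","i","j"):
 for n in("scene","top"):
  f=pickle.load(open(f"{n}_{t}.pkl","rb")); P=world(f).reshape(-1,3); cc=np.cos(L[2]);ss=np.sin(L[2])
  lx=cc*(P[:,0]-L[0])+ss*(P[:,1]-L[1]); ly=-ss*(P[:,0]-L[0])+cc*(P[:,1]-L[1]); z=P[:,2]
  out=[]
  for sx in(-1,1):
   for sy in(-1,1):
    m=(z>18)&(z<30)&(lx*sx>35)&(lx*sx<72)&(ly*sy>15)&(ly*sy<45)
    out.append((m.sum(),lx[m].mean().round(1),ly[m].mean().round(1),ly[m].min().round(0),ly[m].max().round(0),lx[m].min().round(0),lx[m].max().round(0)))
  print(t,n,*[list(map(float,o)) for o in out],"ctr front",(out[0][2]+out[1][2])/2,"back",(out[2][2]+out[3][2])/2,"x",np.mean([o[1] for o in out]))
E
python3 -c "
from plan import *
rows([(491.8,-4.4,80,.008,2),(491.8,-4.4,140,.008,2),(471.8,228.4,140,.036,6)])"
```

```text
e scene [22.0, -56.0, -29.7, -38.0, -17.0, -68.0, -43.0] [21.0, -54.7, 30.0, 18.0, 43.0, -66.0, -36.0] [25.0, 56.1, -29.4, -38.0, -16.0, 42.0, 65.0] [3.0, 42.3, 32.5, 30.0, 35.0, 40.0, 45.0] ctr front 0.15000000000000036 back 1.5500000000000007 x -3.075000000000001
e top [24.0, -57.0, -30.4, -39.0, -16.0, -64.0, -39.0] [24.0, -56.6, 28.1, 18.0, 35.0, -65.0, -43.0] [24.0, 55.4, -31.0, -44.0, -17.0, 42.0, 62.0] [26.0, 55.7, 29.2, 17.0, 42.0, 41.0, 66.0] ctr front -1.1499999999999986 back -0.9000000000000004 x -0.6249999999999982
i scene [20.0, -56.8, -29.2, -38.0, -16.0, -66.0, -42.0] [24.0, -56.3, 28.4, 16.0, 45.0, -65.0, -42.0] [24.0, 57.2, -29.3, -37.0, -18.0, 40.0, 66.0] [3.0, 41.8, 32.9, 31.0, 36.0, 38.0, 45.0] ctr front -0.40000000000000036 back 1.799999999999999 x -3.5249999999999986
i top [26.0, -58.0, -30.8, -44.0, -15.0, -69.0, -45.0] [23.0, -56.6, 28.1, 16.0, 35.0, -65.0, -43.0] [24.0, 55.2, -30.6, -39.0, -17.0, 42.0, 62.0] [19.0, 55.0, 28.2, 17.0, 34.0, 41.0, 63.0] ctr front -1.3499999999999996 back -1.200000000000001 x -1.0999999999999979
j scene [21.0, -55.8, -29.3, -37.0
[... 439 characters left out ...]
 back -0.9000000000000004 x -1.3750000000000018
end tcp [491.6  -4.4 133.8] [[-1.0, -0.008, -0.0], [-0.008, 1.0, -0.0], [0.0, -0.0, -1.0]]
end tcp [491.6  -4.4 193.8] [[-1.0, -0.008, -0.0], [-0.008, 1.0, -0.0], [0.0, -0.0, -1.0]]
end tcp [472.  228.3 193.8] [[-0.999, -0.036, -0.0], [-0.036, 0.999, -0.0], [0.0, -0.0, -1.0]]
[[[0.0, 0.0, -0.056, 0.0, 0.03, -0.01], [0.0, 0.0, -0.056, 0.0, 0.03, 0.0], [0.0, 0.0, -0.06, 0.0, 0.0, 0.0], [0.0, 0.0, -0.06, 0.0, 0.0, 0.0], [0.006, 0.078, 0.0, 0.0, 0.0, -0.06], [0.006, 0.078, 0.0, 0.0, 0.0, -0.06], [0.005, 0.078, 0.0, 0.0, 0.0, -0.06], [0.005, 0.077, 0.0, 0.0, 0.0, -0.06]]]
[[[0.004, 0.078, 0.0, 0.0, 0.0, -0.06], [0.004, 0.077, 0.0, 0.0, 0.0, -0.05]]]
```

>>> send_rows(targets=[[[0,0,-0.056,0,0,0],[0,0,-0.056,0,0,0],[0,0,-0.06,0,0,0],[0,0,-0.06,0,0,0],[0.006,0.078,0,0,0,-0.06],[0.006,0.078,0,0,0,-0.06],[0.005,0.078,0,0,0,-0.06],[0.005,0.077,0,0,0,-0.06]]])

```text
time_s: 19.98
ee_pos: [476.7, 152.2, 192.5]
tcp_rot: [-0.041, 3.141, 0.0]
contact_force: [-0.1, 0.1, -1.2]
finger_gap: 55.1
```

>>> send_rows(targets=[[[0.004,0.078,0,0,0,-0.06],[0.004,0.077,0,0,0,-0.05],[0,0,0.06,0,0,0],[0,0,0.06,0,0,0],[0,0,0,0,0,0],[0,0,0,0,0,0]]])

```text
time_s: 20.72
ee_pos: [471.5, 228.6, 133.1]
tcp_rot: [-0.055, 3.139, 0.001]
contact_force: [0.3, 0.8, -2.5]
finger_gap: 55.5
```

```bash
python3 shot.py scene l 330 100 120 130 5;python3 shot.py top l 190 130 140 140 4; python3 - <<'E'
import pickle
from h import *
from plan import *
s=r.sense(); print(R.from_rotvec(s['tcp_rot']).as_matrix().round(3).tolist())
for n in("scene","top"):
  f=pickle.load(open(f"{n}_l.pkl","rb")); P=world(f);im=f["img"].astype(int)
  m=(P[...,2]>70)&(P[...,2]<105)&(abs(P[...,0]-489)<70)&(abs(P[...,1]-229)<40)&(im.sum(-1)>330)
  pts=np.c_[P[m][:,0],P[m][:,1]].astype(np.float32); print(n,m.sum(),np.percentile(P[m],[2,50,98],axis=0).round(1).tolist(),cv2.minAreaRect(pts) if len(pts)>4 else 0)
E
```

```text
20.775 [471.7 228.6 133.4] [-0.3   0.04 -1.58] 55.00715687266801
20.825 [471.7 228.6 133.4] [ 0.02  0.1  -1.15] 55.11798133527461
[[-0.999, -0.035, 0.003], [-0.035, 0.999, 0.001], [-0.003, 0.001, -1.0]]
scene 333 [[463.6, 203.6, 73.2], [510.3, 230.7, 91.6], [545.3, 258.2, 96.7]] ((502.6016540527344, 232.82931518554688), (91.50447845458984, 74.9393539428711), 12.74459171295166)
top 72 [[497.9, 203.5, 87.8], [524.4, 211.0, 92.6], [543.2, 226.1, 96.4]] ((504.0704650878906, 205.4871063232422), (88.36461639404297, 20.621265411376953), 17.338655471801758)
```

View pics/scene_l.png

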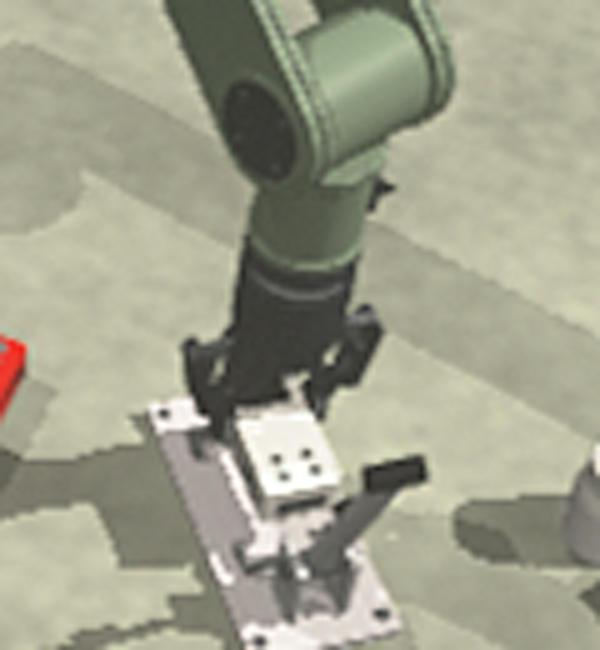

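View pics/top_l.png

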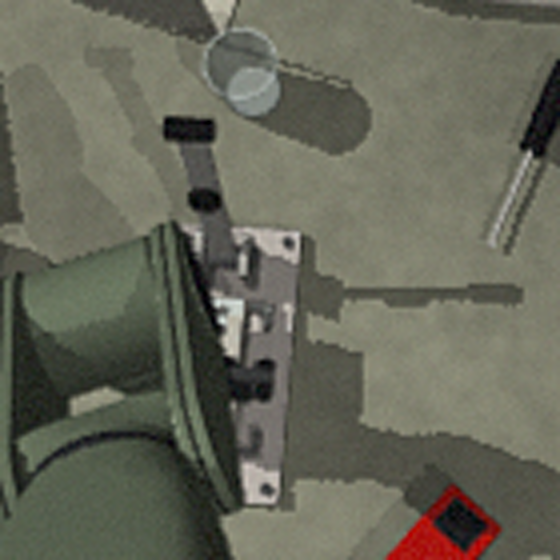

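```bash
python3 - <<'E'
import pickle
from h import *
from plan import *
def edges(n,t,zlo,zhi,x0,x1,yw,yc,c=L):
  f=pickle.load(open(f"{n}_{t}.pkl","rb")); P=world(f).reshape(-1,3); im=f["img"].astype(int).sum(-1).ravel()
  cc=np.cos(.036);ss=np.sin(.036)
  lx=cc*(P[:,0]-c[0])+ss*(P[:,1]-c[1]); ly=-ss*(P[:,0]-c[0])+cc*(P[:,1]-c[1]); z=P[:,2]
  m=(z>zlo)&(z<zhi)&(lx>x0)&(lx<x1)&(abs(ly-yc)<yw)
  return lx[m],ly[m],z[m]
for n in("scene","top"):
  lx,ly,z=edges(n,"l",89,101,0,75,42,0)
  print(n,len(lx),"x",np.percentile(lx,[50,90,97,100]).round(1),"y",np.percentile(ly,[0,3,10,50,90,97,100]).round(1),"z",np.median(z))
  # reference: module on bench in frame 0/e
  c=(509.6,-4.9)
  lx,ly,z=edges(n,"e",30,42,-100,100,60,0,c)
  lx,ly=lx,ly; m=lx>0
  print("  ref",len(lx[m]),"x",np.percentile(lx[m],[50,90,97,100]).round(1),"y",np.percentile(ly[m],[0,3,10,50,90,97,100]).round(1))
E
```

```text
scene 189 x [28.8 49.8 54.4 56.4] y [-28.4 -26.9 -24.2  -1.5  21.3  25.1  27.5] z 92.01562721501114
  ref 224 x [28.6 51.2 54.4 56.6] y [-28.3 -26.6 -22.8  -0.1  22.1  26.1  28.4]
top 82 x [34.1 50.  51.4 54. ] y [-29.7 -29.2 -28.4 -20.9 -11.   -6.5  -3.4] z 92.760055111454
  ref 263 x [26.5 47.2 51.8 53.4] y [-28.9 -27.4 -23.6  -1.5  21.1  24.8  27.2]
```

>>> send_rows(targets=[[[0,0.001,0.03,0,0,0],[0,0,0.03,0,0,0],[0,0,0.01,0,0,0],[0,0,0,0,0,0]]])

```text
time_s: 21.32
ee_pos: [470.6, 228.8, 96.1]
tcp_rot: [0.055, -3.14, 0.001]
contact_force: [-0.8, 0.1, -2.9]
finger_gap: 55.3
```

```bash
python3 shot.py scene m 330 100 120 130 5; python3 -c "
from plan import *
print(R.from_rotvec(r.sense()['tcp_rot']).as_matrix().round(3).tolist())"
```

```text
21.375 [470.9 228.9  96.6] [-0.2  -0.65 -2.01] 55.19289969752186
[[-0.999, -0.035, -0.0], [-0.035, 0.999, -0.0], [0.0, -0.0, -1.0]]
```

View pics/scene_m.png

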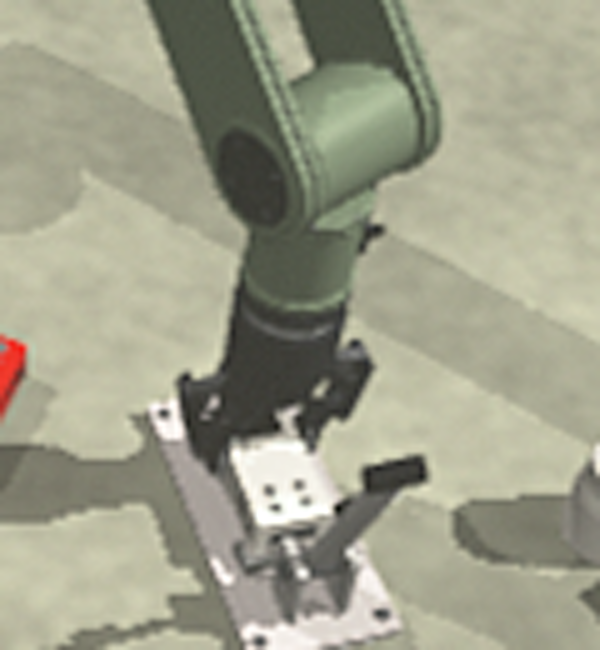

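>>> send_rows(targets=[[[0,0,0.008,0,0,0],[0,0,0.006,0,0,0],[0,0,0,0,0,0]]])

```text
time_s: 21.75
ee_pos: [471.0, 229.0, 90.1]
tcp_rot: [-0.055, 3.141, 0.0]
contact_force: [-0.2, -0.5, -1.7]
finger_gap: 55.2
```

>>> send_rows(targets=[[[0,0,0.004,0,0,0],[0,0,0,0,0,0]]])

```text
time_s: 22.0
ee_pos: [471.0, 229.0, 89.8]
tcp_rot: [-0.055, 3.14, 0.001]
contact_force: [-4.5, -0.6, 13.3]
finger_gap: 55.4
```

>>> send_rows(targets=[[[0,0,-0.001,0,0,0],[0,0,0,0,0,0],[0,0,0,0,0,0],[0,0,0,0,0,0],[0,0,0,0,0,0]]], jaw=-1)

```text
time_s: 22.62
ee_pos: [470.9, 228.9, 88.2]
tcp_rot: [0.055, -3.141, 0.0]
contact_force: [-0.1, 1.0, -0.2]
finger_gap: 85.4
```

>>> send_rows(targets=[[[0,0,-0.03,0,0,0],[0,0,-0.06,0,0,0],[0,0,-0.08,0,0,0],[0.06,0,-0.08,0,0,0],[0.06,0,-0.08,0,0,0],[0.06,0,-0.06,0,0,0],[0,0,0,0,0,0]]])

```text
time_s: 23.5
ee_pos: [380.3, 226.0, 286.6]
tcp_rot: [-0.057, 3.135, 0.005]
contact_force: [0.5, 1.4, -0.1]
finger_gap: 85.5
```

```bash
python3 shot.py scene n 330 100 120 130 5;python3 shot.py top n 190 130 140 140 4; python3 - <<'E'
import pickle
from h import *
from plan import *
for n in("scene","top"):
  f=pickle.load(open(f"{n}_n.pkl","rb")); P=world(f);im=f["img"].astype(int)
  m=(P[...,2]>42)&(P[...,2]<56)&(abs(P[...,0]-489)<75)&(abs(P[...,1]-229)<45)
  pts=np.c_[P[m][:,0],P[m][:,1]].astype(np.float32); print(n,m.sum(),np.percentile(P[m],[2,50,98],axis=0).round(1).tolist(),cv2.minAreaRect(pts) if len(pts)>4 else 0)
  q=P[m]; A=np.c_[q[:,:2]-q[:,:2].mean(0),np.ones(len(q))]; print(np.linalg.lstsq(A,q[:,2],rcond=None)[0])
E
```

```text
23.55 [380.9 225.8 285. ] [ 0.46 -0.23  0.02] 85.6727036143232
23.6 [381.1 225.7 283.8] [ 0.22  0.58 -0.7 ] 85.37685155378745
scene 400 [[437.3, 202.5, 43.4], [492.6, 229.1, 48.9], [544.2, 256.8, 53.6]] ((489.9655456542969, 229.88214111328125), (113.06453704833984, 56.94630813598633), 1.5465995073318481)
[-4.00376214e-04  1.45357519e-03  4.88128151e+01]
top 570 [[434.7, 201.6, 43.7], [487.1, 227.7, 49.1], [539.9, 255.2, 53.1]] ((487.7919616699219, 228.55711364746094), (109.78365325927734, 56.40399932861328), 1.7960259914398193)
[2.08485192e-03 1.56809229e-02 4.89303282e+01]
```

View pics/scene_n.png

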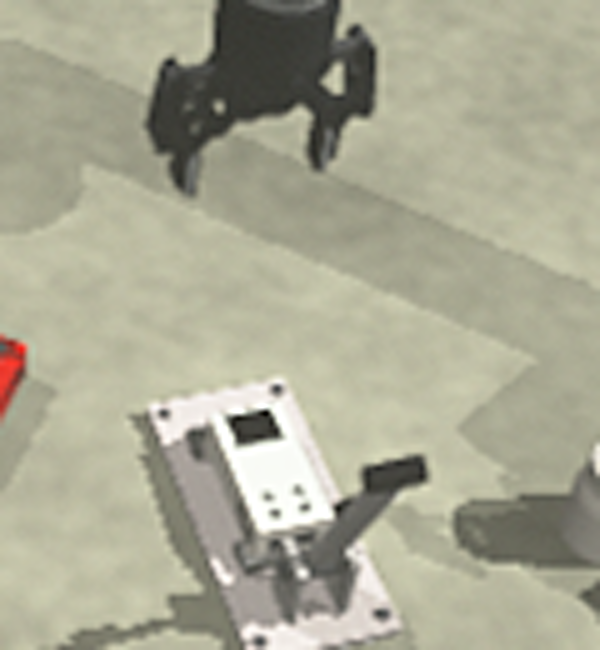

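View pics/top_n.png

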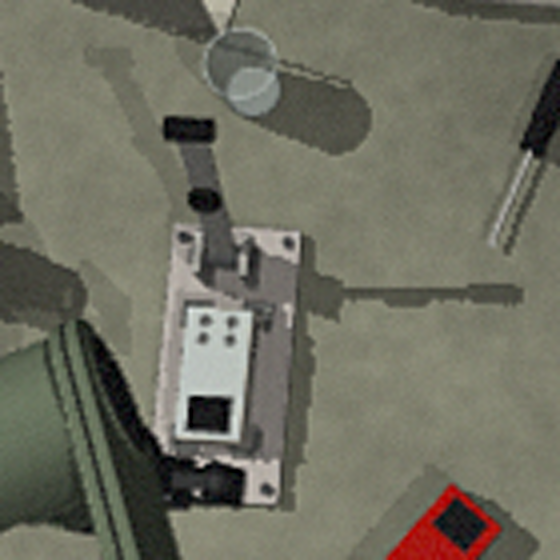

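```bash
sed -i 's/^L=(489.7,229.7,.034)/L=(489.6,228.8,.036)/' plan.py; python3 -c "
from plan import *
x,y,z=handle(L,.32); print(x,y,z)
rows([(x-40,y-1.5,312,L[2],5),(x,y,300,L[2],1),(x,y,221,L[2],2)])"
```

```text
639.5519267604327 234.200602625311 224.11619816442715
end tcp [599.4 232.9 366.1] [[-0.999, -0.036, 0.0], [-0.036, 0.999, -0.0], [-0.0, -0.0, -1.0]]
end tcp [639.4 234.3 354.1] [[-0.999, -0.036, 0.0], [-0.036, 0.999, -0.0], [-0.0, -0.0, -1.0]]
end tcp [639.4 234.3 275.1] [[-0.999, -0.036, 0.0], [-0.036, 0.999, -0.0], [-0.0, -0.0, -1.0]]
[[[-0.087, 0.0, -0.033, 0.0, 0.0, 0.0], [-0.088, 0.0, -0.033, 0.0, 0.01, 0.0], [-0.087, 0.0, -0.033, 0.0, 0.0, 0.0], [-0.088, -0.001, -0.032, 0.0, 0.01, 0.0], [-0.087, 0.0, -0.033, 0.01, 0.0, -0.01], [-0.08, 0.0, 0.024, 0.0, 0.0, 0.0], [0.0, 0.0, 0.079, 0.0, 0.0, 0.0], [0.0, 0.0, 0.079, 0.0, 0.0, 0.0]]]
```

>>> send_rows(targets=[[[-0.087,0,-0.033,0,0,0],[-0.088,0,-0.033,0,0,0],[-0.087,0,-0.033,0,0,0],[-0.088,-0.001,-0.032,0,0,0],[-0.087,0,-0.033,0,0,0],[-0.08,0,0.024,0,0,0],[0,0,0,0,0,0],[0,0,0,0,0,0]]])

```text
time_s: 24.6
ee_pos: [639.3, 234.0, 351.5]
tcp_rot: [0.054, -3.138, 0.001]
contact_force: [-0.8, -0.4, 1.0]
finger_gap: 85.4
```

```bash
python3 -c "
from plan import *
x,y,z=handle(L,.32); print(r.sense()['ee_pos'])
rows([(x,y,221,L[2],2)])"
```

```text
[639.33547704 233.97491178 351.5284562 ]
end tcp [639.6 234.5 275. ] [[-0.999, -0.036, -0.0], [-0.036, 0.999, -0.0], [0.0, -0.0, -1.0]]
[[[0.0, 0.0, 0.077, -0.01, -0.02, -0.01], [-0.001, 0.001, 0.076, 0.0, -0.02, -0.01]]]
```

>>> send_rows(targets=[[[0,0,0.077,0,0,0],[0,0,0.076,0,0,0],[0,0,0,0,0,0]]])

```text
time_s: 24.98
ee_pos: [637.2, 233.9, 274.2]
tcp_rot: [0.056, -3.134, 0.003]
contact_force: [-0.4, 0.1, 0.4]
finger_gap: 85.3
```

>>> send_rows(targets=[[[0,0,0,0,0,0],[0,0,0,0,0,0],[0,0,0,0,0,0],[0,0,0,0,0,0],[0,0,0,0,0,0],[0,0,0,0,0,0]]], jaw=1, squeeze=40)

```text
time_s: 25.72
ee_pos: [639.7, 234.3, 278.8]
tcp_rot: [-0.055, 3.138, 0.001]
contact_force: [-1.5, -0.1, 5.5]
finger_gap: 35.3
```

```bash
python3 -c "
from plan import *
arc(L,.32,-1.0,16)"
```

```text
[[[0.028, 0.0, -0.008, 0.01, 0.04, -0.01], [0.028, 0.0, -0.006, 0.0, 0.0, 0.0], [0.029, 0.0, -0.003, 0.0, 0.0, 0.0], [0.029, 0.0, -0.001, 0.0, 0.0, 0.0], [0.028, 0.0, 0.002, 0.0, 0.0, 0.0], [0.029, 0.0, 0.004, 0.0, 0.0, 0.0], [0.028, 0.0, 0.006, 0.0, 0.0, 0.0], [0.028, 0.0, 0.008, 0.0, 0.0, 0.0]]]
[[[0.027, 0.0, 0.011, 0.0, 0.0, 0.0], [0.025, 0.0, 0.013, 0.0, 0.0, 0.0], [0.025, 0.0, 0.015, 0.0, 0.0, 0.0], [0.023, 0.0, 0.017, 0.0, 0.0, 0.0], [0.022, 0.0, 0.019, 0.0, 0.0, 0.0], [0.02, 0.0, 0.02, 0.0, 0.0, 0.0], [0.019, 0.0, 0.023, 0.0, 0.0, 0.0], [0.017, 0.0, 0.023, 0.0, 0.0, 0.0]]]
```

>>> send_rows(targets=[[[0.028,0,-0.013,0,0,0],[0.028,0,-0.006,0,0,0],[0.029,0,-0.003,0,0,0],[0.029,0,-0.001,0,0,0]]])

```text
time_s: 26.22
ee_pos: [581.3, 232.1, 288.4]
tcp_rot: [-0.055, 3.141, -0.0]
contact_force: [2.3, -0.7, -3.7]
finger_gap: 35.4
```

>>> send_rows(targets=[[[0.028,0,0.002,0,0,0],[0.029,0,0.004,0,0,0],[0.028,0,0.006,0,0,0],[0.028,0,0.008,0,0,0]]])

```text
time_s: 26.72
ee_pos: [525.0, 230.0, 278.8]
tcp_rot: [-0.055, 3.14, -0.0]
contact_force: [1.1, -2.9, 2.7]
finger_gap: 35.1
```

>>> send_rows(targets=[[[0.027,0,0.011,0,0,0],[0.025,0,0.013,0,0,0],[0.025,0,0.015,0,0,0],[0.023,0,0.017,0,0,0]]])

```text
time_s: 27.22
ee_pos: [474.1, 228.0, 250.6]
tcp_rot: [0.055, -3.139, 0.001]
contact_force: [-1.4, -3.1, 5.2]
finger_gap: 35.3
```

>>> send_rows(targets=[[[0.022,0,0.019,0,0,0],[0.02,0,0.02,0,0,0],[0.019,0,0.023,0,0,0],[0.017,0,0.023,0,0,0]]])

```text
time_s: 27.72
ee_pos: [434.7, 226.6, 207.2]
tcp_rot: [0.055, -3.138, 0.002]
contact_force: [-1.3, -4.6, 4.1]
finger_gap: 35.1
```

```bash
python3 shot.py scene o 330 100 120 130 5; python3 -c "
from plan import *
s=r.sense();print(handle(L,-1.0),s['ee_pos'])
arc(L,-1.0,-1.5,7)"
```

```text
27.775 [433.8 226.5 205.8] [-1.79 -3.05  2.62] 35.42986722595596
(np.float64(437.37643681126985), np.float64(226.91913912309548), np.float64(152.55290352692447)) [433.79527397 226.48114042 205.77904039]
[[[0.013, 0.0, 0.022, -0.02, -0.07, -0.01], [0.011, 0.0, 0.022, 0.0, 0.0, 0.0], [0.009, 0.0, 0.023, 0.0, 0.0, 0.0], [0.008, 0.0, 0.024, 0.0, 0.0, 0.0], [0.006, 0.0, 0.024, 0.0, 0.0, 0.0], [0.005, 0.0, 0.025, 0.0, 0.0, 0.0], [0.003, 0.0, 0.024, 0.0, 0.0, 0.0]]]
```

View pics/scene_o.png

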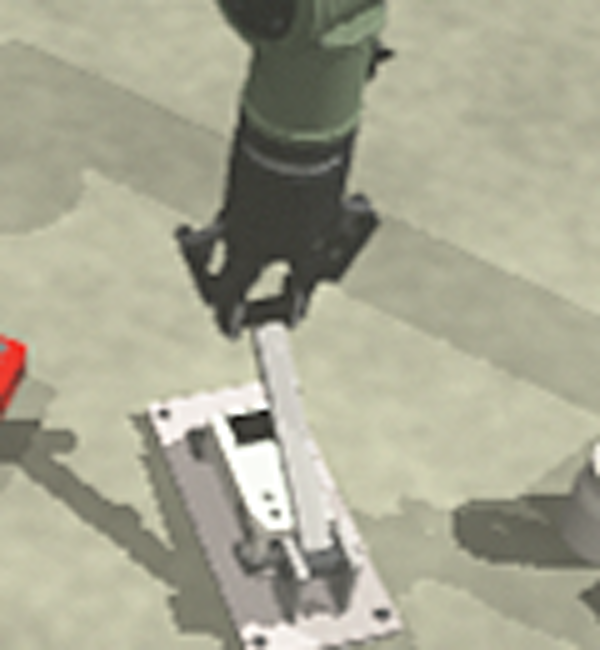

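>>> send_rows(targets=[[[0.013,0,0.022,0,0,0],[0.011,0,0.022,0,0,0],[0.009,0,0.023,0,0,0],[0.008,0,0.024,0,0,0]]])

```text
time_s: 28.28
ee_pos: [414.2, 225.8, 161.6]
tcp_rot: [0.054, -3.136, 0.003]
contact_force: [-4.2, -4.2, 3.9]
finger_gap: 34.7
```

>>> send_rows(targets=[[[0.006,0,0.024,0,0,0],[0.005,0,0.024,0,0,0],[0,0,0,0,0,0]]])

```text
time_s: 28.65
ee_pos: [408.9, 225.6, 137.2]
tcp_rot: [0.055, -3.135, 0.003]
contact_force: [-5.1, -3.4, 1.4]
finger_gap: 35.3
```

```bash
python3 shot.py scene p 330 100 120 130 5; python3 armang.py p 2>/dev/null
```

```text
28.7 [408.9 225.6 137.6] [-5.28 -3.96  2.22] 35.34389967745547
p scene L [134.     -1.362 153.     -1.287   4.132 178.178]
p scene R [ 7.20000e+01  3.36000e-01  8.30000e+01  3.20000e-01 -1.55000e-01
  1.81459e+02]
```

View pics/scene_p.png

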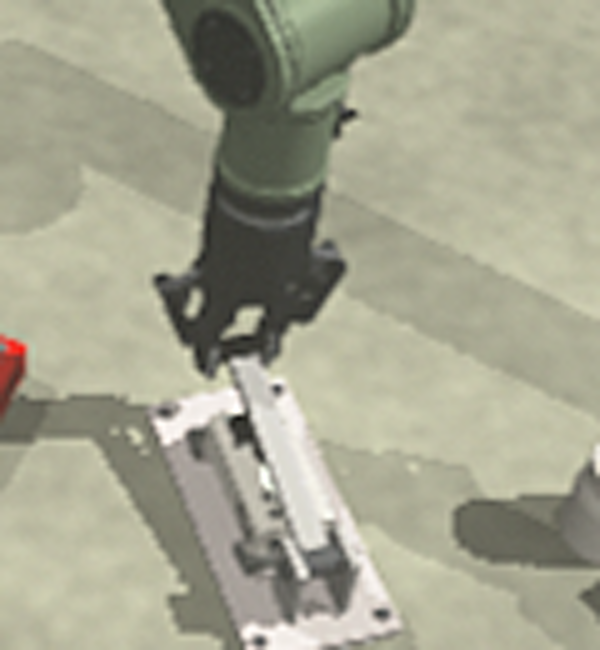

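>>> send_rows(targets=[[[0.002,0,0.016,0,0,0],[0.001,0,0.014,0,0,0],[0,0,0,0,0,0]]])

```text
time_s: 29.08
ee_pos: [407.4, 225.5, 122.7]
tcp_rot: [0.054, -3.136, 0.003]
contact_force: [-4.7, -3.4, 0.9]
finger_gap: 35.4
```

>>> send_rows(targets=[[[0,0,0.01,0,0,0],[0,0,0,0,0,0]]])

```text
time_s: 29.32
ee_pos: [407.2, 225.5, 117.8]
tcp_rot: [0.054, -3.135, 0.003]
contact_force: [-5.9, -3.2, 1.3]
finger_gap: 35.3
```

>>> send_rows(targets=[[[0,0,0.006,0,0,0],[0,0,0,0,0,0]]])

```text
time_s: 29.58
ee_pos: [407.2, 225.5, 114.9]
tcp_rot: [0.054, -3.135, 0.003]
contact_force: [-6.2, -2.7, 1.1]
finger_gap: 35.0
```

>>> send_rows(targets=[[[0,0,0.006,0,0,0],[0,0,0,0,0,0]]])

```text
time_s: 29.82
ee_pos: [407.1, 225.5, 111.9]
tcp_rot: [0.054, -3.135, 0.003]
contact_force: [-5.4, -3.5, 1.2]
finger_gap: 35.3
```

>>> send_rows(targets=[[[0,0,0.004,0,0,0],[0,0,0,0,0,0]]])

```text
time_s: 30.08
ee_pos: [407.2, 225.5, 109.9]
tcp_rot: [0.054, -3.135, 0.003]
contact_force: [-6.1, -4.2, 0.3]
finger_gap: 35.0
```

>>> send_rows(targets=[[[0,0,0.004,0,0,0],[0,0,0,0,0,0]]])

```text
time_s: 30.32
ee_pos: [407.2, 225.5, 109.4]
tcp_rot: [0.054, -3.136, 0.003]
contact_force: [-8.9, -5.2, 15.5]
finger_gap: 35.4
```

```bash
python3 shot.py scene q 340 120 90 100 7; python3 armang.py q 2>/dev/null;python3 - <<'E'
import pickle
from h import *
from plan import *
f=pickle.load(open("scene_q.pkl","rb")); P=world(f).reshape(-1,3); cc=np.cos(L[2]);ss=np.sin(L[2])
lx=cc*(P[:,0]-L[0])+ss*(P[:,1]-L[1]); ly=-ss*(P[:,0]-L[0])+cc*(P[:,1]-L[1]); z=P[:,2]
for a in range(-70,80,15):
    m=(lx>a)&(lx<a+15)&(abs(ly)<8)&(z>40)&(z<110); print(a+7,m.sum(),np.median(z[m]).round(1))
E
```

```text
30.375 [407.2 225.5 109.4] [-8.83 -5.76 15.64] 34.87333004725935
q scene L [140.     -1.505 210.     -1.21    0.863 176.835]
q scene R [ 74.      0.335  82.      0.319  -0.379 181.493]
-63 12 67.4
-48 17 65.8
-33 17 65.0
-18 13 64.5
-3 14 65.2
12 17 64.6
27 16 63.8
42 14 64.3
57 17 65.1
72 14 64.1
```

View pics/scene_q.png

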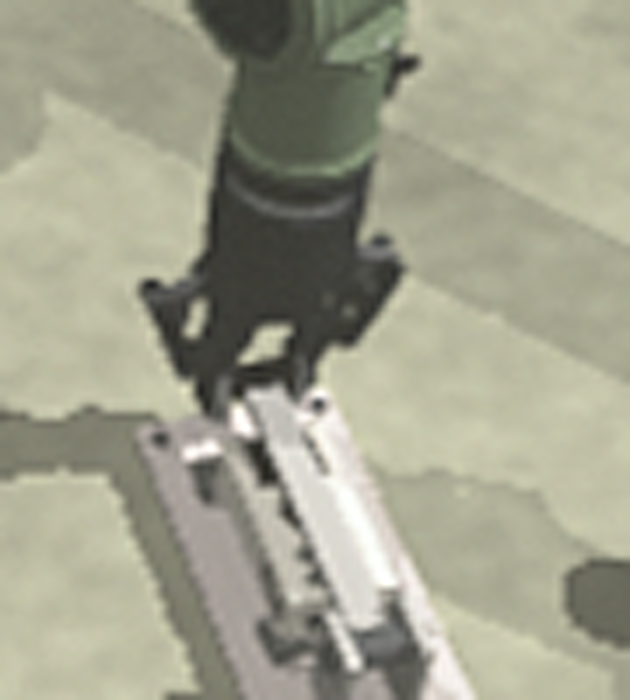

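>>> send_rows(targets=[[[0,0,0,0,0,0],[0,0,0,0,0,0],[0,0,0,0,0,0],[0,0,0,0,0,0]]], jaw=-1)

```text
time_s: 30.88
ee_pos: [409.6, 226.4, 108.3]
tcp_rot: [0.055, -3.141, -0.0]
contact_force: [0.9, 0.5, 0.8]
finger_gap: 85.9
```

>>> send_rows(targets=[[[0,0,-0.02,0,0,0],[0,0,-0.06,0,0,0],[0,0,-0.08,0,0,0],[0.05,0,-0.08,0,0,0],[0.08,0,-0.06,0,0,0],[0,0,0,0,0,0]]])

```text
time_s: 31.62
ee_pos: [343.4, 224.1, 261.0]
tcp_rot: [-0.057, 3.137, 0.004]
contact_force: [-0.4, 0.2, -0.2]
finger_gap: 85.2
```

```bash
python3 shot.py scene s 190 90 270 190 3; python3 shot.py top s 190 120 270 170 3; python3 armang.py s 2>/dev/null;python3 - <<'E'
import pickle
from h import *
from plan import *
for n in("scene","top"):
  f=pickle.load(open(n+"_s.pkl","rb")); P=world(f).reshape(-1,3); cc=np.cos(L[2]);ss=np.sin(L[2])
  lx=cc*(P[:,0]-L[0])+ss*(P[:,1]-L[1]); ly=-ss*(P[:,0]-L[0])+cc*(P[:,1]-L[1]); z=P[:,2]
  print(n,[(a+7,np.median(z[(lx>a)&(lx<a+15)&(abs(ly)<8)&(z>30)&(z<110)]).round(1)) for a in range(-97,80,15)])
E
```

```text
31.675 [344.2 224.1 259.8] [ 0.45 -0.1  -0.06] 85.78008127008981
31.725 [344.6 224.  258.9] [ 1.04  0.84 -0.15] 85.44783868450594
s scene L [100.     -1.51   56.     -1.52   -2.446 170.699]
s scene R [ 6.90000e+01  3.35000e-01  8.30000e+01  3.19000e-01 -6.10000e-02
  1.81213e+02]
s top L [147.     -1.51   79.     -1.511  -2.201 175.096]
s top R [146.      0.271  97.      0.28   -2.269 181.052]
scene [(-90, np.float64(68.5)), (-75, np.float64(68.8)), (-60, np.float64(64.7)), (-45, np.float64(66.0)), (-30, np.float64(66.2)), (-15, np.float64(64.9)), (0, np.float64(65.5)), (15, np.float64(65.6)), (30, np.float64(63.5)), (45, np.float64(64.3)), (60, np.float64(65.4)), (75, np.float64(64.0))]
top [(-90, np.float64(68.4)), (-75, np.float64(69.6)), (-60, np.float64(66.9)), (-45, np.float64(65.9)), (-30, np.float64(65.3)), (-15, np.float64(65.7)), (0, np.float64(65.2)), (15, np.float64(64.8)), (30, np.float64(66.2)), (45, np.float64(65.0)), (60, np.float64(64.7)), (75, np.float64(65.1))]
```

View pics/scene_s.png

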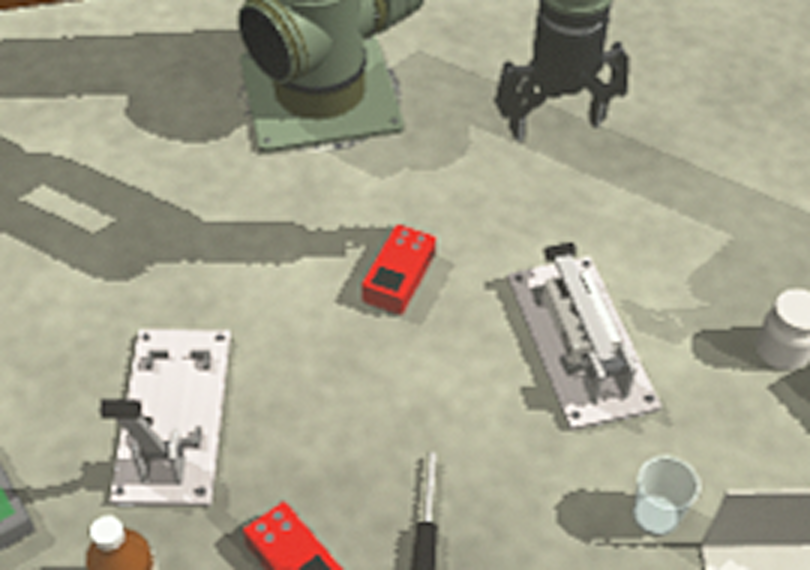

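View pics/top_s.png

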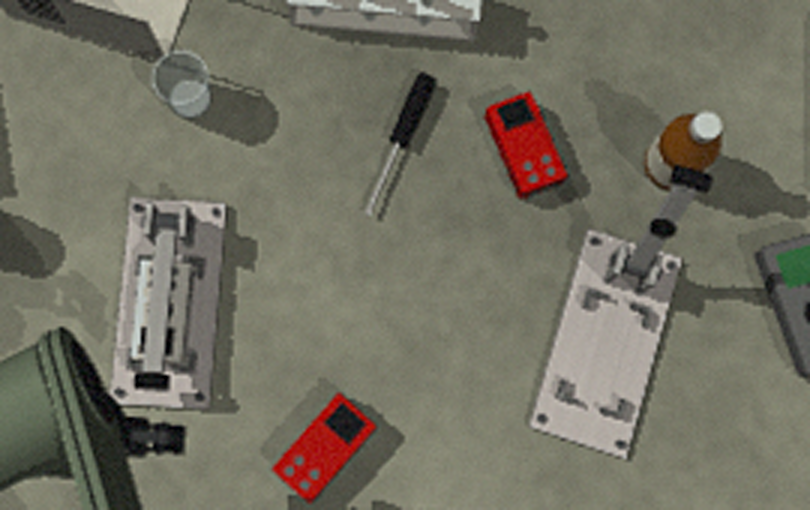

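```bash
python3 -c "
from plant import r,order
print(order.sign_off()); s=r.sense(); print(s['time_s'],s['contact_force'])"
```

```text
the job is handed in; nothing more can be done
None
the job is handed in; nothing more can be done
```

The job is done and handed in at about 32 s. I swung both arms back to their stops. The right arm is the stiff one: it resisted with about 8–10 N while moving, against about 1–3 N for the left. I laid the white module in the left cradle's nest and swung the left arm down onto it until I felt about 15 N. Then I released it and moved clear.

**What the last checks showed:**
- **Left arm:** it is level over the module, at roughly -1.55 rad from its height along its length. A cruder depth estimate gave -1.51.
- **Right arm:** it still stands right back, reading 0.28 to 0.34 rad depending on the camera. The left arm gave the same readings when it was at its stop.
- **Module:** before closing the arm it lay flat, with its centre within about 1 mm of the nest's centre. Afterwards the arm hid much of it, so I checked it only by eye.
- **Other things on the bench:** the ones in view in the final pictures look unmoved by eye, and the gripper touches nothing.

**What was off:** on the backward swings the handles crept about 10 mm in the pads. Both arms still reached their stops.

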